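# Recover sample tubes from under the analyser ledge and load the mixer

### The job

Sample tubes have rolled under the clear ledge at the front of the analyser: slide the flat scoop under the ledge and draw all of them out with it (never reach under the ledge with the fingers). Snap each tube sideways into its own free pair of spring clips on the mixer, pressed fully down; when all of them are in, push the switch lever over to the far side to turn the mixer on. Put the empty scoop away, lying flat and straight under the ledge, pushed in until its back plate meets the ledge's front edge, and leave the other things on the bench where they are.

Things in the scene. Friction and masses are not known exactly. Their poses are not given: they have to be found in the camera images.
- ledge: white analyser (fixed) with a clear ledge in front. Origin on the bench under the middle of the ledge's front edge; x inwards under it (away from the robot), y along the edge, z up. Ledge 330 mm wide, 135 deep, underside 48, top 56 mm above the bench; side walls leave 310 mm free between them (y -155 to 155). The analyser's 120 mm high housing starts 140 mm behind the front edge.
- skirt (a point): middle of the lower edge of a clear skirt under the ledge, across its whole width, 78 mm behind the front edge, 4.5 mm above the bench, leaning back (29 degrees from upright). It stops tubes, but the scoop's blade passes beneath it, so that tubes pushed against it climb onto the blade; once there they stay on when the scoop is drawn out smoothly.
- scoop: loose flat aluminium scoop, 240 to 390 g: blade 1.5 mm thick, 290 wide (y), 110 mm long (x), lying on the bench; upright back plate 58 mm high, full width; sides 10 mm high along the 75 mm next to the plate. Origin on the bench, middle of the plate's front face; x to the thin edge, z up. The plate meets the ledge when both origins coincide. Slides on the bench.
- scoop_grip (a point): middle of the scoop's black handle, 34 mm behind its origin and 32 mm above the bench: a bar 20 mm wide (y), 62 mm long (x), from 15 to 45 mm above the bench, gripped from above across its width. Axes as the scoop's.
- scoop_edge (a point): middle of the scoop's thin front edge, 110 mm in front of its origin, at bench height.
- tube_a: one of up to four identical sample tubes (some may be absent): smooth cylinder 18 mm across, 60 mm long, 25 g, glass with paper label and a green cap of the same diameter. Origin at its middle, x along its axis, cap at +x. At first on the bench under the ledge, roughly parallel to its front edge. It hardly rolls on its own.
- tube_b: one of up to four identical sample tubes (some may be absent): smooth cylinder 18 mm across, 60 mm long, 25 g, glass with paper label and a green cap of the same diameter. Origin at its middle, x along its axis, cap at +x. At first on the bench under the ledge, roughly parallel to its front edge. It hardly rolls on its own.
- tube_c: one of up to four identical sample tubes (some may be absent): smooth cylinder 18 mm across, 60 mm long, 25 g, glass with paper label and a green cap of the same diameter. Origin at its middle, x along its axis, cap at +x. At first on the bench under the ledge, roughly parallel to its front edge. It hardly rolls on its own.
- tube_d: one of up to four identical sample tubes (some may be absent): smooth cylinder 18 mm across, 60 mm long, 25 g, glass with paper label and a green cap of the same diameter. Origin at its middle, x along its axis, cap at +x. At first on the bench under the ledge, roughly parallel to its front edge. It hardly rolls on its own.
- mixer: white mixer (fixed), 140 mm (x) by 310 mm (y; from -125 to 185 mm), its deck 40 mm above the bench, with four pairs of spring clips 58 mm apart along y and a black-tipped lever switch at y = 150 mm. Origin on the bench midway between the middle pairs; x away from the robot, z up.
- clip0 (a point): first (rightmost, mixer's y = -87 mm) pair of C-shaped spring clips: point at the middle of a seated tube, 66 mm above the bench (26 above the deck); x along the tube, z up. Clips 6 mm wide at x = -20 and 20 mm, free between. Sprung jaws flare from a 14 mm throat (8 mm up) to 25 mm (15 mm up). Pressed straight down with 5 to 15 N a tube snaps in and rests on the seat; either end first.
- clip1 (a point): second (y = -29 mm) pair of C-shaped spring clips: point at the middle of a seated tube, 66 mm above the bench (26 above the deck); x along the tube, z up. Clips 6 mm wide at x = -20 and 20 mm, free between. Sprung jaws flare from a 14 mm throat (8 mm up) to 25 mm (15 mm up). Pressed straight down with 5 to 15 N a tube snaps in and rests on the seat; either end first.
- clip2 (a point): third (y = 29 mm) pair of C-shaped spring clips: point at the middle of a seated tube, 66 mm above the bench (26 above the deck); x along the tube, z up. Clips 6 mm wide at x = -20 and 20 mm, free between. Sprung jaws flare from a 14 mm throat (8 mm up) to 25 mm (15 mm up). Pressed straight down with 5 to 15 N a tube snaps in and rests on the seat; either end first.
- clip3 (a point): fourth (leftmost, y = 87 mm) pair of C-shaped spring clips: point at the middle of a seated tube, 66 mm above the bench (26 above the deck); x along the tube, z up. Clips 6 mm wide at x = -20 and 20 mm, free between. Sprung jaws flare from a 14 mm throat (8 mm up) to 25 mm (15 mm up). Pressed straight down with 5 to 15 N a tube snaps in and rests on the seat; either end first.
- switch (a joint): angle of the mixer's lever switch: 0 leaning towards the robot (off), 1.0 leaning away (on); it stays where it is left. Hinge 62 mm above the bench at (0, 150 mm) on the mixer, along its y axis; light friction (about 1.5 N at the tip).
- switch_tip (a point): centre of the 26 mm black ball at the end of the lever, 50 mm from the hinge; pushing it along the mixer's +x turns the switch on.
- tube_rack: white tube rack, 80 x 200 x 55 mm, holding eight capped tubes, on the bench beyond the mixer; origin at the middle of its underside. A bystander: leave it alone.
- reagent: amber screw-capped bottle, 60 mm across, 130 mm tall, to the left of the analyser; origin at the middle of its underside. A bystander.
- beaker: glass beaker, 70 mm across, 85 mm tall; origin at the middle of its underside. A bystander.
- jar: green glass jar with a white lid, 90 mm across, 120 mm tall, at the left; origin at the middle of its underside. A bystander.

How it is judged:
On the way, in this order (a step that is already met when the one before it is completed fails the run):
1. the scoop's front edge has been slid well under the ledge (at least 80 mm behind its front edge) (x of scoop_edge in the frame of ledge above 0.08 m), for 0.1 s.
2. all tubes are out from under the ledge (x of each of tube_a, tube_b, tube_c, tube_d in the frame of ledge below -0.009 m), for 0.2 s.
3. all tubes are seated in their clips while the switch is still off (((x of tube_a in the frame of clip0 between -0.008 and 0.008 m and y of tube_a in the frame of clip0 between -0.003 and 0.003 m and z of tube_a in the frame of clip0 between -0.003 and 0.003 m and angle between the x axis of tube_a and the x axis of clip0, either way round below 0.1 rad) or (x of tube_a in the frame of clip1 between -0.008 and 0.008 m and y of tube_a in the frame of clip1 between -0.003 and 0.003 m and z of tube_a in the frame of clip1 between -0.003 and 0.003 m and angle between the x axis of tube_a and the x axis of clip1, either way round below 0.1 rad) or (x of tube_a in the frame of clip2 between -0.008 and 0.008 m and y of tube_a in the frame of clip2 between -0.003 and 0.003 m and z of tube_a in the frame of clip2 between -0.003 and 0.003 m and angle between the x axis of tube_a and the x axis of clip2, either way round below 0.1 rad) or (x of tube_a in the frame of clip3 between -0.008 and 0.008 m and y of tube_a in the frame of clip3 between -0.003 and 0.003 m and z of tube_a in the frame of clip3 between -0.003 and 0.003 m and angle between the x axis of tube_a and the x axis of clip3, either way round below 0.1 rad)) and ((x of tube_b in the frame of clip0 between -0.008 and 0.008 m and y of tube_b in the frame of clip0 between -0.003 and 0.003 m and z of tube_b in the frame of clip0 between -0.003 and 0.003 m and angle between the x axis of tube_b and the x axis of clip0, either way round below 0.1 rad) or (x of tube_b in the frame of clip1 between -0.008 and 0.008 m and y of tube_b in the frame of clip1 between -0.003 and 0.003 m and z of tube_b in the frame of clip1 between -0.003 and 0.003 m and angle between the x axis of tube_b and the x axis of clip1, either way round below 0.1 rad) or (x of tube_b in the frame of clip2 between -0.008 and 0.008 m and y of tube_b in the frame of clip2 between -0.003 and 0.003 m and z of tube_b in the frame of clip2 between -0.003 and 0.003 m and angle between the x axis of tube_b and the x axis of clip2, either way round below 0.1 rad) or (x of tube_b in the frame of clip3 between -0.008 and 0.008 m and y of tube_b in the frame of clip3 between -0.003 and 0.003 m and z of tube_b in the frame of clip3 between -0.003 and 0.003 m and angle between the x axis of tube_b and the x axis of clip3, either way round below 0.1 rad)) and ((x of tube_c in the frame of clip0 between -0.008 and 0.008 m and y of tube_c in the frame of clip0 between -0.003 and 0.003 m and z of tube_c in the frame of clip0 between -0.003 and 0.003 m and angle between the x axis of tube_c and the x axis of clip0, either way round below 0.1 rad) or (x of tube_c in the frame of clip1 between -0.008 and 0.008 m and y of tube_c in the frame of clip1 between -0.003 and 0.003 m and z of tube_c in the frame of clip1 between -0.003 and 0.003 m and angle between the x axis of tube_c and the x axis of clip1, either way round below 0.1 rad) or (x of tube_c in the frame of clip2 between -0.008 and 0.008 m and y of tube_c in the frame of clip2 between -0.003 and 0.003 m and z of tube_c in the frame of clip2 between -0.003 and 0.003 m and angle between the x axis of tube_c and the x axis of clip2, either way round below 0.1 rad) or (x of tube_c in the frame of clip3 between -0.008 and 0.008 m and y of tube_c in the frame of clip3 between -0.003 and 0.003 m and z of tube_c in the frame of clip3 between -0.003 and 0.003 m and angle between the x axis of tube_c and the x axis of clip3, either way round below 0.1 rad)) and ((x of tube_d in the frame of clip0 between -0.008 and 0.008 m and y of tube_d in the frame of clip0 between -0.003 and 0.003 m and z of tube_d in the frame of clip0 between -0.003 and 0.003 m and angle between the x axis of tube_d and the x axis of clip0, either way round below 0.1 rad) or (x of tube_d in the frame of clip1 between -0.008 and 0.008 m and y of tube_d in the frame of clip1 between -0.003 and 0.003 m and z of tube_d in the frame of clip1 between -0.003 and 0.003 m and angle between the x axis of tube_d and the x axis of clip1, either way round below 0.1 rad) or (x of tube_d in the frame of clip2 between -0.008 and 0.008 m and y of tube_d in the frame of clip2 between -0.003 and 0.003 m and z of tube_d in the frame of clip2 between -0.003 and 0.003 m and angle between the x axis of tube_d and the x axis of clip2, either way round below 0.1 rad) or (x of tube_d in the frame of clip3 between -0.008 and 0.008 m and y of tube_d in the frame of clip3 between -0.003 and 0.003 m and z of tube_d in the frame of clip3 between -0.003 and 0.003 m and angle between the x axis of tube_d and the x axis of clip3, either way round below 0.1 rad)) and value of joint switch below 0.5 rad), for 0.2 s.
At the end, for the whole second after the job is handed in: Every tube at rest in its own pair of clips (within 8 mm along, 3 mm across and in height of the clip point, axis within 0.1 rad); scoop flat under the ledge, back plate within 15 mm of the front edge, 25 mm of the middle, 0.1 rad of straight; switch above 0.8 (((x of tube_a in the frame of clip0 between -0.008 and 0.008 m and y of tube_a in the frame of clip0 between -0.003 and 0.003 m and z of tube_a in the frame of clip0 between -0.003 and 0.003 m and angle between the x axis of tube_a and the x axis of clip0, either way round below 0.1 rad) or (x of tube_a in the frame of clip1 between -0.008 and 0.008 m and y of tube_a in the frame of clip1 between -0.003 and 0.003 m and z of tube_a in the frame of clip1 between -0.003 and 0.003 m and angle between the x axis of tube_a and the x axis of clip1, either way round below 0.1 rad) or (x of tube_a in the frame of clip2 between -0.008 and 0.008 m and y of tube_a in the frame of clip2 between -0.003 and 0.003 m and z of tube_a in the frame of clip2 between -0.003 and 0.003 m and angle between the x axis of tube_a and the x axis of clip2, either way round below 0.1 rad) or (x of tube_a in the frame of clip3 between -0.008 and 0.008 m and y of tube_a in the frame of clip3 between -0.003 and 0.003 m and z of tube_a in the frame of clip3 between -0.003 and 0.003 m and angle between the x axis of tube_a and the x axis of clip3, either way round below 0.1 rad)) and ((x of tube_b in the frame of clip0 between -0.008 and 0.008 m and y of tube_b in the frame of clip0 between -0.003 and 0.003 m and z of tube_b in the frame of clip0 between -0.003 and 0.003 m and angle between the x axis of tube_b and the x axis of clip0, either way round below 0.1 rad) or (x of tube_b in the frame of clip1 between -0.008 and 0.008 m and y of tube_b in the frame of clip1 between -0.003 and 0.003 m and z of tube_b in the frame of clip1 between -0.003 and 0.003 m and angle between the x axis of tube_b and the x axis of clip1, either way round below 0.1 rad) or (x of tube_b in the frame of clip2 between -0.008 and 0.008 m and y of tube_b in the frame of clip2 between -0.003 and 0.003 m and z of tube_b in the frame of clip2 between -0.003 and 0.003 m and angle between the x axis of tube_b and the x axis of clip2, either way round below 0.1 rad) or (x of tube_b in the frame of clip3 between -0.008 and 0.008 m and y of tube_b in the frame of clip3 between -0.003 and 0.003 m and z of tube_b in the frame of clip3 between -0.003 and 0.003 m and angle between the x axis of tube_b and the x axis of clip3, either way round below 0.1 rad)) and ((x of tube_c in the frame of clip0 between -0.008 and 0.008 m and y of tube_c in the frame of clip0 between -0.003 and 0.003 m and z of tube_c in the frame of clip0 between -0.003 and 0.003 m and angle between the x axis of tube_c and the x axis of clip0, either way round below 0.1 rad) or (x of tube_c in the frame of clip1 between -0.008 and 0.008 m and y of tube_c in the frame of clip1 between -0.003 and 0.003 m and z of tube_c in the frame of clip1 between -0.003 and 0.003 m and angle between the x axis of tube_c and the x axis of clip1, either way round below 0.1 rad) or (x of tube_c in the frame of clip2 between -0.008 and 0.008 m and y of tube_c in the frame of clip2 between -0.003 and 0.003 m and z of tube_c in the frame of clip2 between -0.003 and 0.003 m and angle between the x axis of tube_c and the x axis of clip2, either way round below 0.1 rad) or (x of tube_c in the frame of clip3 between -0.008 and 0.008 m and y of tube_c in the frame of clip3 between -0.003 and 0.003 m and z of tube_c in the frame of clip3 between -0.003 and 0.003 m and angle between the x axis of tube_c and the x axis of clip3, either way round below 0.1 rad)) and ((x of tube_d in the frame of clip0 between -0.008 and 0.008 m and y of tube_d in the frame of clip0 between -0.003 and 0.003 m and z of tube_d in the frame of clip0 between -0.003 and 0.003 m and angle between the x axis of tube_d and the x axis of clip0, either way round below 0.1 rad) or (x of tube_d in the frame of clip1 between -0.008 and 0.008 m and y of tube_d in the frame of clip1 between -0.003 and 0.003 m and z of tube_d in the frame of clip1 between -0.003 and 0.003 m and angle between the x axis of tube_d and the x axis of clip1, either way round below 0.1 rad) or (x of tube_d in the frame of clip2 between -0.008 and 0.008 m and y of tube_d in the frame of clip2 between -0.003 and 0.003 m and z of tube_d in the frame of clip2 between -0.003 and 0.003 m and angle between the x axis of tube_d and the x axis of clip2, either way round below 0.1 rad) or (x of tube_d in the frame of clip3 between -0.008 and 0.008 m and y of tube_d in the frame of clip3 between -0.003 and 0.003 m and z of tube_d in the frame of clip3 between -0.003 and 0.003 m and angle between the x axis of tube_d and the x axis of clip3, either way round below 0.1 rad)) and linear speed of each of tube_a, tube_b, tube_c, tube_d, scoop below 0.02 m/s and x of scoop in the frame of ledge between -0.015 and 0.006 m and y of scoop in the frame of ledge between -0.025 and 0.025 m and angle between the x axis of scoop and the x axis of ledge, either way round below 0.1 rad and angle between scoop's own z axis and vertical below 0.08 rad and value of joint switch above 0.8 rad); the robot touches nothing.
It fails at once if the fingers touch a tube that lies under the ledge ((contact force between the fingers and tube_a above 0.5 N and x of tube_a in the frame of ledge above 0.005 m and z of tube_a in the frame of ledge below 0.045 m and y of tube_a in the frame of ledge between -0.155 and 0.155 m) or (contact force between the fingers and tube_b above 0.5 N and x of tube_b in the frame of ledge above 0.005 m and z of tube_b in the frame of ledge below 0.045 m and y of tube_b in the frame of ledge between -0.155 and 0.155 m) or (contact force between the fingers and tube_c above 0.5 N and x of tube_c in the frame of ledge above 0.005 m and z of tube_c in the frame of ledge below 0.045 m and y of tube_c in the frame of ledge between -0.155 and 0.155 m) or (contact force between the fingers and tube_d above 0.5 N and x of tube_d in the frame of ledge above 0.005 m and z of tube_d in the frame of ledge below 0.045 m and y of tube_d in the frame of ledge between -0.155 and 0.155 m)).
It fails at once if a bystander is moved more than 40 mm (distance of any of tube_rack, reagent, beaker, jar from where it was at the start of the episode above 0.04 m).
Of tube_a, tube_b, tube_c, tube_d only 2 to 4 are there at a start; the rules pass over those that are not, and their reading is None.
At some moment in a run one of scoop may be knocked a few centimetres aside while the robot is not near it.
Once in a run the grip may slacken for a moment while it holds something.
It also fails if it takes over 210 s, if anything falls off the work surface, if the arm or the gripper's body presses on something with over 40 N, if the wrist force passes 120 N, or if a joint passes its speed limit or range.

### The arm

A 6-joint arm with a two-finger parallel gripper is mounted at the origin on the work surface. World frame = base frame: x ahead of the robot, y to its left, z up, the work surface at z = 0. Lengths are in m, angles in rad, forces in N, time in s.
With the tool pointing down it reaches from about 0.325 to 0.85 m from the base axis. Payload 4.4 kg.
Tool frame: the origin (TCP) lies where the fingers leave the gripper's body, on its centre line; the fingertips stand 97 mm ahead of it and the grasp point (between the pads) lies 78 mm ahead of it; z points along the fingers, y is the direction in which the jaws open and shut (so a half turn about z gives the same grasp; the last joint's range is limited). The gripper opens to 94 mm and grips with 3 to 60 N. Pads are 16 mm wide; open, the fingers measure 119 mm over their backs; the gripper's body (75 mm by 177 mm) begins 78 mm behind the grasp point.
Start: joints at [1.103, 0.207, 1.542, -0, 1.393, -0.15], TCP at [0.18, 0.546, 0.303] pointing down, gripper open.
Joint ranges: [-2.73, 2.73], [-0.86, 2.22], [0.23, 2.46], [-1.11, 4.25], [0.08, 2.63], [-2.82, 2.82]. Speed limits (rad/s): [2.79, 2.79, 3.14, 3.14, 3.14, 3.14].

### API

Orientations are given as a rotation vector (axis times angle).
In Python, from bench import arm gives the robot as it stands. The module is installed in compiled form; this text tells all that it offers.
- The arm moves only by the tool step_arm, never from a script. Its argument "series" is one flat list of numbers, 5 for each row, row after row: the shift along the tool's x, y, z in cm, then the turn about the tool's z in degrees, then the finger opening in cm, from 0 to 9.4. A call has 1 to 12 rows; each row is the pose to reach, as a shift and turn from the pose commanded when the call began, along the tool's axes at that moment; what a row does not reach only later rows make up. A row lasts 1/12 s, in which the tool goes at most 41.7 mm and 7.16 degrees, less where a joint would pass 70% of its speed; a pose out of reach is approached as far as the arm can. A call with a gripper value outside its range is refused whole. The fingers move at their own pace and stop on an object; the grip force is fixed at half the most. Time passes only in rows, so rows that repeat a pose let the fingers close. It gives the time, the measured TCP pose, the force and the opening at its end, in the units of the state.
- arm.observe(): the state, without advancing time (a new reading comes with each control period).
- arm.get_image(name): name is "scene" or "top"; returns a dict with "color" (420x560x3 uint8, blue, green, red), "mtx" (3x3 intrinsics, pixels), "view" (4x4, takes a point from world to camera coordinates). Camera axes: x right, y down, z forward; pixel columns grow to the right and rows downward; lengths in m; the calibration is good to about 2 mm. A picture is of the moment at which its call begins. There is no depth.
- arm.job_done(): hands the job in, once; it reports no verdict.
Trained networks look in a picture, given as the dict that the camera call returned (one of the last four; its "shot" number tells which), for a name from the list of things; names that differ only in an ending like _2 or _b are one class to them, and where a whole thing is asked for, a point or a joint stands for the part that bears it (a point fixed in the world has none). Each returns a list of dicts, best first, with "confidence" (0 to 1); they miss things now and then, are a little off and sometimes report something else, mostly with a low value. They report only what shows in the picture. A call takes as long as a camera call.
- arm.search_frame(name, picture): "box" ([left, top, right, bottom] as shares, 0 to 1, of the picture: columns of its width, rows of its height, round what is visible of it).
The state is a dict: "t": time; "joints": joint angles; "joint_vel": joint speeds; "effort": joint torques, N m; "eef_pos": TCP position; "eef_rot": TCP orientation; "ft_force": force on the tool from outside, world axes, zero at the start; "ft_torque": the same for the moment, N m; "opening": finger opening in m.
Only numpy, scipy, OpenCV 4.12 (cv2) and the standard library are available. Lean on these libraries where they do the work, as an engineer would, in place of code of your own. Each camera call takes 0.05 s, during which the arm holds its last target.

## Working session

There is one attempt and no reset: what is moved stays moved. The work goes in short steps, Python scripts to look and compute and a tool call to move; the robot and the scene stay as the last step left them, time stands still between calls to the robot, and variables do not carry over. Pictures are saved under pics/ and viewed, and the job is handed in when it is done.

Besides the shell and the picture viewer there is one more tool, called as a command line: name --argument value ..., lists and objects as JSON in quotes. step_arm: Moves the arm, as the interface text tells. Its arguments: {"type":"object","properties":{"series":{"type":"array","items":{"type":"number"}}},"required":["series"]}

```bash
mkdir -p pics; cat > h.py <<'E'
import numpy as np, cv2
from bench import arm
from scipy.spatial.transform import Rotation as R
def cam(p):
    V=np.array(p["view"]);K=np.array(p["mtx"]);return K,V
def proj(p,X):
    K,V=cam(p);X=np.atleast_2d(X);c=X@V[:3,:3].T+V[:3,3];u=c@K.T;return u[:,:2]/u[:,2:]
def ray(p,uv,z):
    K,V=cam(p);Rm=V[:3,:3];C=-Rm.T@V[:3,3];d=Rm.T@np.linalg.inv(K)@np.array([uv[0],uv[1],1.]);s=(z-C[2])/d[2];return C+s*d
def save(p,name,crop=None,scale=1):
    im=np.array(p["color"])
    if crop: im=im[crop[1]:crop[3],crop[0]:crop[2]]
    if scale!=1: im=cv2.resize(im,None,fx=scale,fy=scale,interpolation=cv2.INTER_CUBIC)
    cv2.imwrite("pics/"+name,im)
E
python3 - <<'E'
from h import *
s=arm.observe();print(s)
for n in("scene","top"):
    p=arm.get_image(n);save(p,n+"0.png");K,V=cam(p);print(n,K,V, -V[:3,:3].T@V[:3,3])
    for o in ["ledge","scoop","scoop_grip","tube_a","mixer","clip0","switch_tip","tube_rack","reagent","beaker","jar"]:
        print(o,[(np.round(np.array(d["box"])*[560,420,560,420]).tolist(),round(d["confidence"],2)) for d in arm.search_frame(o,p)][:6])
E
```

```text
{'t': 0.0, 'joints': array([ 1.10249169e+00,  2.07410860e-01,  1.54293981e+00, -3.77123631e-05,
        1.39347512e+00, -1.50518503e-01]), 'joint_vel': array([-0.00073142, -0.00015957,  0.00197761,  0.00062203,  0.00085986,
       -0.00026189]), 'effort': array([ 1.57756214e-03, -3.70857525e+01, -2.81430709e+01,  6.99015101e-02,
        3.57643375e-02, -1.45453973e-04]), 'eef_pos': array([0.17943013, 0.54567303, 0.30150246]), 'eef_rot': array([-0.49696682, -3.10138149,  0.00335829]), 'ft_force': array([-0.12355018, -0.24561263,  0.76385884]), 'ft_torque': array([ 0.05036009, -0.05052386, -0.0572644 ]), 'opening': 0.09416811155411871}
scene [[433.08591602   0.         278.08381251]
 [  0.         433.08591602 211.95976708]
 [  0.           0.           1.        ]] [[ 0.85296394  0.5214394  -0.0235257  -0.51091394]
 [ 0.29202336 -0.51407503 -0.80650432 -0.07706669]
 [-0.43263711  0.68104906 -0.59075995  1.41098045]
 [ 0.          0.          0.          1.        ]] [ 1.06873894 -0.7341543   0.75937651]
ledge [([286.0, 175.0, 444.0, 292.0], 0.59), ([281.0, 258.0, 309.0, 306.0], 0.3), 
[... 722 characters left out ...]

 [-0.98519466 -0.01563416 -0.1707251   0.5725239 ]
 [ 0.17080372 -0.00382932 -0.98529763  1.2786144 ]
 [ 0.          0.          0.          1.        ]] [0.34505594 0.05448131 1.35729811]
ledge [([167.0, 73.0, 299.0, 195.0], 0.59)]
scoop [([170.0, 203.0, 274.0, 263.0], 0.87)]
scoop_grip [([164.0, 203.0, 271.0, 262.0], 0.56)]
tube_a []
mixer [([330.0, 219.0, 441.0, 273.0], 0.56), ([167.0, 202.0, 273.0, 263.0], 0.52)]
clip0 [([331.0, 217.0, 447.0, 274.0], 0.62)]
switch_tip [([346.0, 246.0, 353.0, 255.0], 0.39)]
tube_rack [([360.0, 142.0, 433.0, 176.0], 0.97)]
reagent [([106.0, 181.0, 139.0, 206.0], 0.87)]
beaker [([327.0, 140.0, 348.0, 169.0], 0.78)]
jar [([95.0, 244.0, 145.0, 277.0], 0.68)]
```

```bash
python3 - <<'E'
from h import *
p=arm.get_image("scene");save(p,"s1.png",(90,110,460,400),2.1)
p=arm.get_image("top");save(p,"t1.png",(90,60,460,300),2.1)
E
```

```text
(no output)
```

View pics/s1.png

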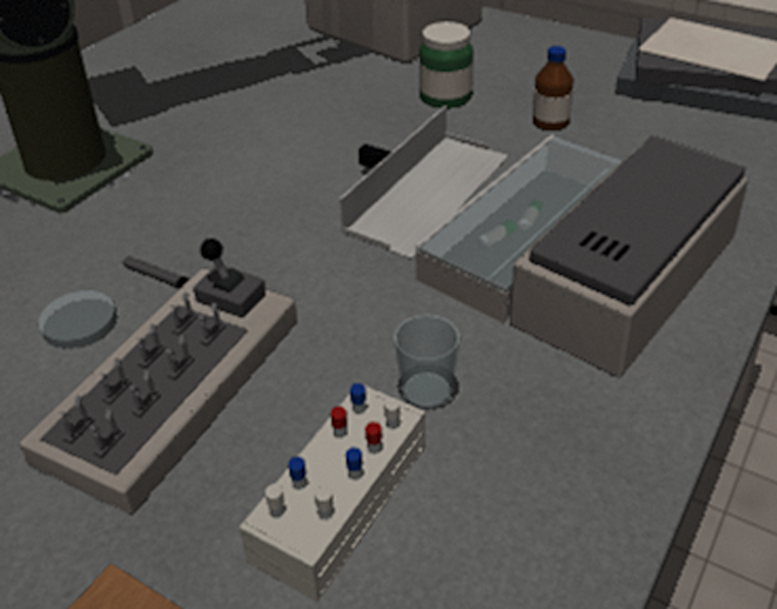

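View pics/t1.png

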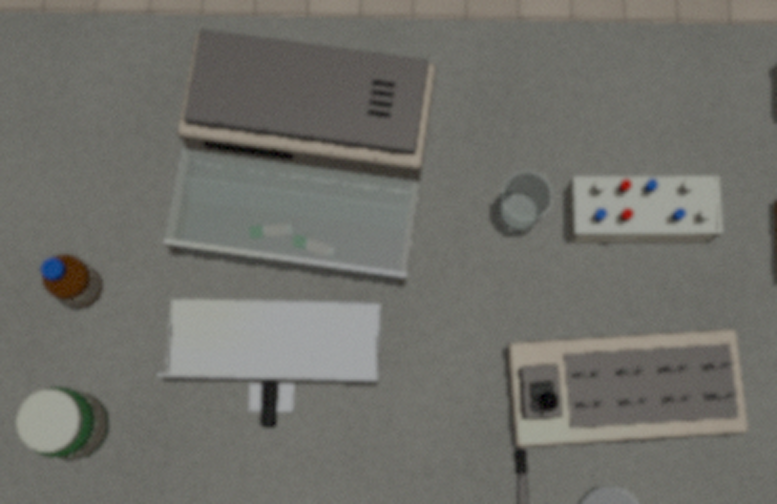

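```bash
python3 - <<'E'
from h import *
p=arm.get_image("top");save(p,"t2.png",(160,120,300,270),4);save(p,"t3.png",(325,210,455,280),6)
p=arm.get_image("scene");save(p,"s2.png",(245,160,405,270),5);save(p,"s3.png",(95,215,240,355),4)
E
```

```text
(no output)
```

View pics/t2.png

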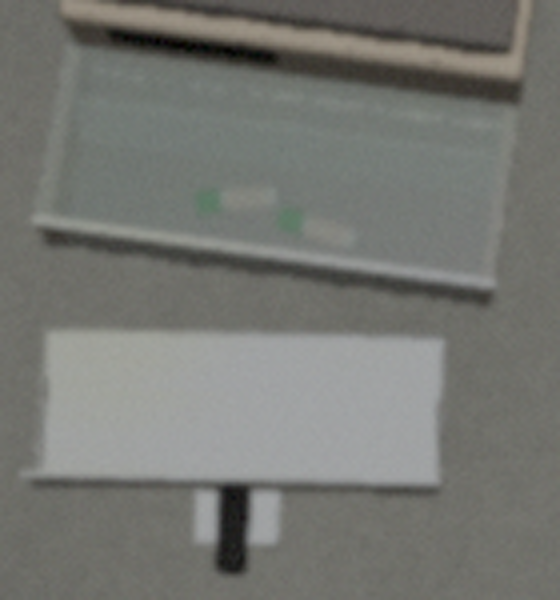

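View pics/t3.png

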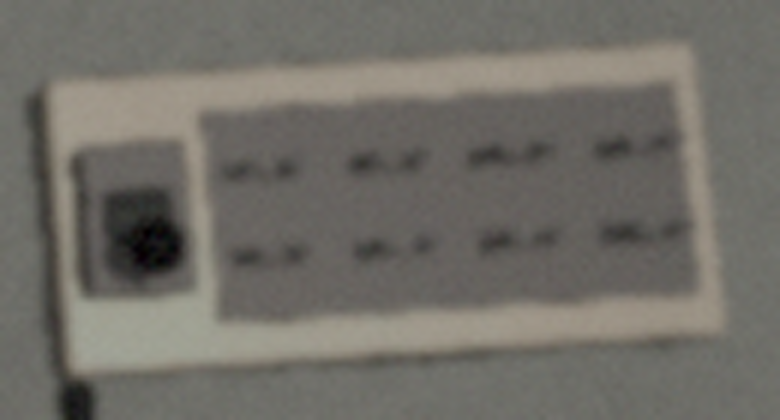

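View pics/s2.png

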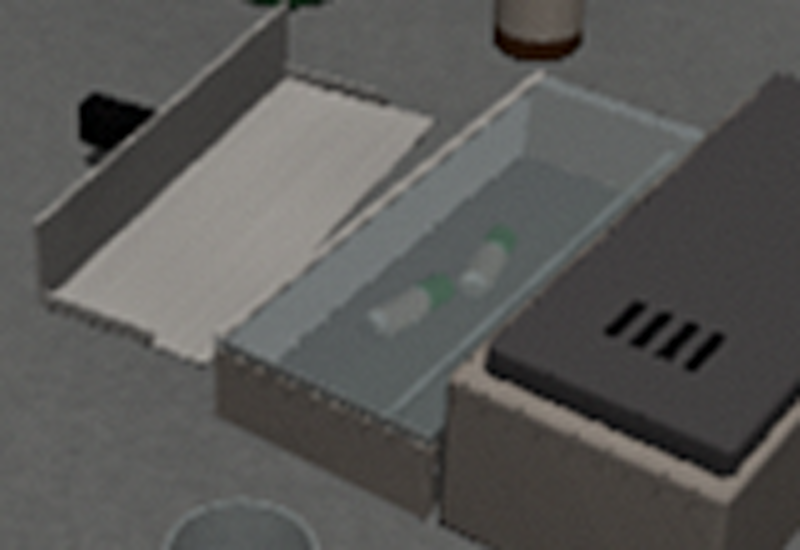

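View pics/s3.png

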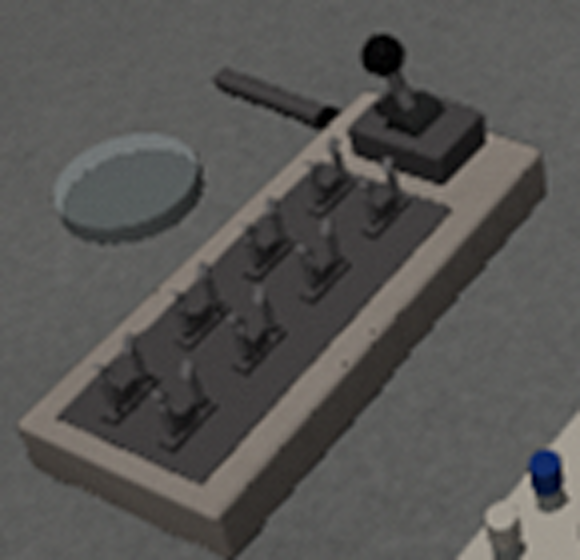

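```bash
cat > fit.py <<'E'
from h import *
from scipy.optimize import least_squares
def T(q,P):
    P=np.atleast_2d(P).astype(float);c,s=np.cos(q[2]),np.sin(q[2]);o=P.copy();o[:,0]=q[0]+c*P[:,0]-s*P[:,1];o[:,1]=q[1]+s*P[:,0]+c*P[:,1];return o
def fit(obs,q0,show=True):
    # obs list of (pic, [(uv, P)])
    f=lambda q:np.concatenate([(proj(p,T(q,[P for _,P in l]))-np.array([u for u,_ in l])).ravel() for p,l in obs])
    r=least_squares(f,q0,loss="soft_l1")
    if show: print(np.round(f(r.x).reshape(-1,2),1).tolist())
    return r.x
def un(crop,s): return lambda u,v:((u+.5)/s-.5+crop[0],(v+.5)/s-.5+crop[1])
E
python3 - <<'E'
from fit import *
top=arm.get_image("top");sc=arm.get_image("scene")
t2=un((160,120),4);t3=un((325,210),6);s2=un((245,160),5);s3=un((95,215),4)
led=fit([(top,[(t2(38,219),(0,.165,.056)),(t2(492,287),(0,-.165,.056))]),(sc,[(s2(543,75),(0,.165,.056)),(s2(218,345),(0,-.165,.056)),(s2(440,438),(.135,-.165,.056)),(s2(702,130),(.135,.165,.056))])],[.6,.2,0]);print("ledge",led)
sco=fit([(top,[(t2(45,330),(.11,.145,0)),(t2(444,340),(.11,-.145,0)),(t2(22,475),(0,.145,.058)),(t2(440,487),(0,-.145,.058))]),(sc,[(s2(288,8),(0,.145,.058)),(s2(37,222),(0,-.145,.058)),(s2(205,362),(.11,-.145,0)),(s2(433,120),(.11,.145,0))])],[.4,.2,0]);print("scoop",sco)
mix=fit([(top,[(t3(45,82),(.07,.185,.04)),(t3(690,45),(.07,-.125,.04)),(t3(722,330),(-.07,-.125,.04)),(t3(72,372),(-.07,.185,.04))]),(sc,[(s3(20,428),(-.07,-.125,.04)),(s3(225,520),(.07,-.125,.04)),(s3(545,155),(.07,.185,.04)),(s3(365,95),(-.07,.185,.04))])],[.4,-.2,0]);print("mixer",mix)
for z in (.009,): print([np.round(ray(top,t2(*u),z),3) for u in [(197,202),(275,196),(279,217),(356,239)]])
np.save("q.npy",[led,sco,mix])
for n,p in(("top",top),("scene",sc)):
    im=np.array(p["color"]).copy()
    im=cv2.resize(im,None,fx=4,fy=4,interpolation=cv2.INTER_CUBIC)
    def dot(X,c):
        for u in proj(p,X): cv2.circle(im,tuple(int(round(a)) for a in (u+.5)*4-.5),3,c,-1)
    for q,Ps,c in((led,[(0,y,.056) for y in np.linspace(-.165,.165,12)]+[(.078,y,.0045) for y in np.linspace(-.155,.155,12)]+[(.14,y,.12) for y in np.linspace(-.165,.165,12)],(0,0,255)),(sco,[(.11,y,0) for y in np.linspace(-.145,.145,9)]+[(0,y,.058) for y in np.linspace(-.145,.145,9)]+[(-.034,0,.045),(-.065,0,.045),(-.003,0,.045)],(0,255,0)),(mix,[(x,y,.066) for y in (-.087,-.029,.029,.087) for x in(-.02,0,.02)]+[(50e-3*np.sin(-.5),.15,.062+.05*np.cos(.5)),(.07,.185,.04),(.07,-.125,.04),(-.07,.185,.04),(-.07,-.125,.04)],(255,0,255))): dot(T(q,Ps),c)
    if n=="top": a=im[480:1120,640:1300];b=im[840:1120,1300:1840]
    else: a=im[640:1100,960:1640];b=im[860:1420,380:960]
    cv2.imwrite(f"pics/ov_{n}a.png",a);cv2.imwrite(f"pics/ov_{n}b.png",b)
E
```

```text
[[-1.4, 0.7], [0.6, -1.4], [-1.0, -0.4], [-0.0, -1.1], [-0.6, 0.4], [7.4, 2.6]]
ledge [ 0.6312667   0.19505112 -0.11448558]
[[0.3, 0.2], [-0.4, -0.2], [-0.8, -0.6], [-0.4, -1.3], [-0.6, -1.3], [-0.8, 0.3], [-0.6, 0.6], [-0.1, 0.3]]
scoop [ 0.47094908  0.21322274 -0.00584601]
[[-0.9, -1.5], [0.3, -3.2], [1.6, -1.2], [-0.7, 0.1], [-1.5, -0.6], [-0.8, 0.1], [0.2, -2.1], [-0.4, -2.0]]
mixer [ 0.47276228 -0.29612814  0.0885662 ]
[array([0.678, 0.25 , 0.009]), array([0.684, 0.193, 0.009]), array([0.668, 0.189, 0.009]), array([0.652, 0.132, 0.009])]
```

View pics/ov_topa.png

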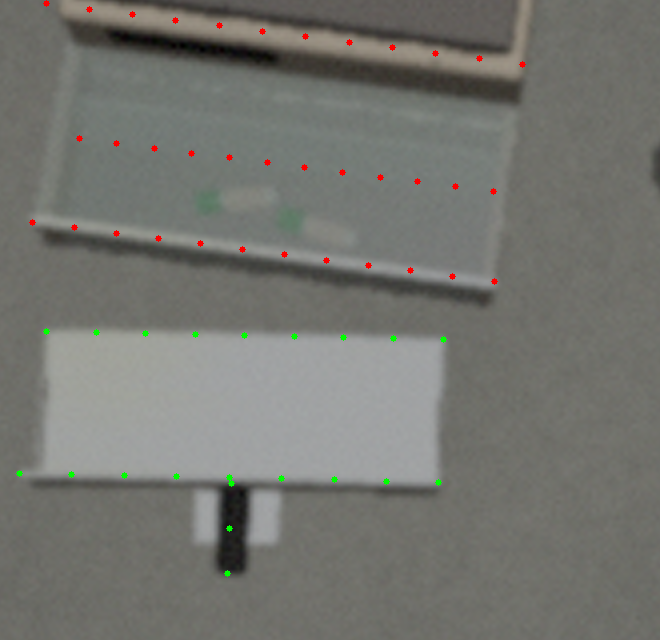

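View pics/ov_topb.png

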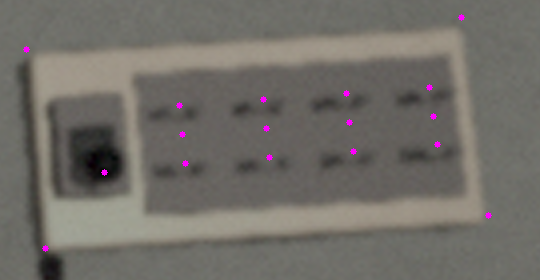

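View pics/ov_sceneb.png

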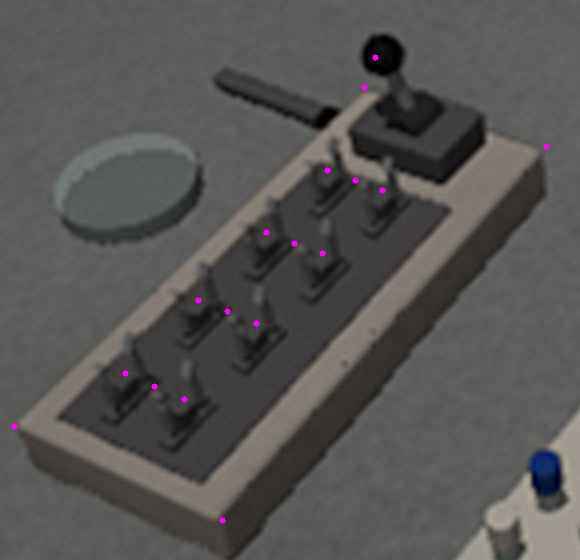

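View pics/ov_scenea.png

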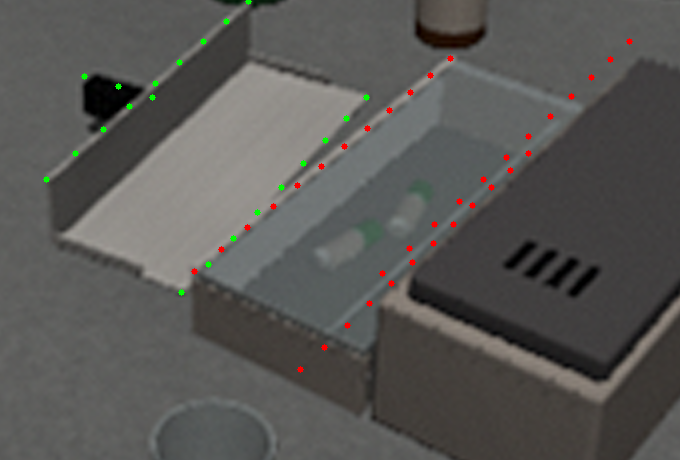

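```bash
python3 - <<'E'
from fit import *
top=arm.get_image("top");sc=arm.get_image("scene")
t2=un((160,120),4);t3=un((325,210),6);s2=un((245,160),5);s3=un((95,215),4)
LT=[(t2(38,219),(0,.165,.056)),(t2(492,285),(0,-.165,.056))];LS=[(s2(543,75),(0,.165,.056)),(s2(218,345),(0,-.165,.056)),(s2(440,438),(.135,-.165,.056))]
ST=[(t2(45,330),(.11,.145,0)),(t2(444,340),(.11,-.145,0)),(t2(22,475),(0,.145,.058)),(t2(440,487),(0,-.145,.058))];SS=[(s2(288,8),(0,.145,.058)),(s2(37,222),(0,-.145,.058)),(s2(205,362),(.11,-.145,0)),(s2(433,120),(.11,.145,0))]
MT=[(t3(45,82),(.07,.185,.04)),(t3(690,45),(.07,-.125,.04)),(t3(722,330),(-.07,-.125,.04)),(t3(72,372),(-.07,.185,.04))]
MS=[(s3(20,428),(-.07,-.125,.04)),(s3(225,520),(.07,-.125,.04)),(s3(545,155),(.07,.185,.04)),(s3(365,95),(-.07,.185,.04))]
# clip jaw centers top (between jaws, at height ~.078)
CT=[(t3(263,167),(.02,.087,.076)),(t3(388,161),(.02,.029,.076)),(t3(512,153),(.02,-.029,.076)),(t3(636,147),(.02,-.087,.076)),(t3(269,256),(-.02,.087,.076)),(t3(395,248),(-.02,.029,.076)),(t3(519,240),(-.02,-.029,.076)),(t3(643,233),(-.02,-.087,.076))]
for n,a,b,q in(("ledge",LT,LS,[.63,.2,-.1]),("scoop",ST,SS,[.47,.2,0]),("mix",MT,MS,[.47,-.3,.08]),("clips",CT,MS,[.47,-.3,.08])):
    print(n,"top",fit([(top,a)],q,0).round(4),"scene",fit([(sc,b)],q,0).round(4))
fit([(top,CT)],q);fit([(sc,MS)],q)
E
```

```text
ledge top [ 0.6311  0.194  -0.131 ] scene [ 0.6335  0.1944 -0.1182]
scoop top [ 0.4696  0.2123 -0.0086] scene [ 0.4718  0.2149 -0.0043]
mix top [ 0.4687 -0.296   0.0784] scene [ 0.4754 -0.2968  0.0907]
clips top [ 0.4657 -0.2894  0.0721] scene [ 0.4754 -0.2968  0.0907]
[[-0.7, 0.1], [-0.4, -0.1], [0.0, 0.0], [0.4, -0.2], [-0.3, -0.1], [-0.1, 0.0], [0.4, 0.1], [0.9, 0.1]]
[[-0.9, 0.2], [0.1, 0.9], [0.7, -1.7], [0.1, -1.5]]
```

step_arm --series '[0,0,0,0,9.4]'

```text
t: 1.68
eef_pos: [0.1797, 0.5462, 0.3026]
eef_rot: [-0.497, -3.102, 0.0]
ft_force: [0.2, 0.6, -0.3]
opening: 0.0943
```

```bash
cat > plan.py <<'E'
from h import *
def plan(g,head,s=None):
    """grasp-point target (world), heading of tool y in deg"""
    s=s or arm.observe();Rm=R.from_rotvec(s["eef_rot"]).as_matrix();P=np.array(s["eef_pos"])
    t=np.array([g[0],g[1],g[2]+.078]);d=Rm.T@(t-P)*100
    h0=np.degrees(np.arctan2(Rm[1,1],Rm[0,1]));dh=(head-h0+180)%360-180
    print("grasp now",(P+Rm@[0,0,.078]).round(4),"head",round(h0,2),"tool z",Rm[:,2].round(3),"| shift",d.round(2),"turn",round(-dh,2),"j6",round(s["joints"][5],2),"f",np.round(s["ft_force"],1),"op",round(s["opening"],4),"t",round(s["t"],2))
E
python3 - <<'E'
from plan import *
p=arm.get_image("top")
for n in["jar","reagent"]:
  for d in arm.search_frame(n,p)[:1]:
    b=np.array(d["box"])*[560,420,560,420]; print(n,ray(p,((b[0]+b[2])/2,(b[1]+b[3])/2),.06).round(3))
plan((.437,.2137,.20),89.7)
plan((.437,.2137,.032),89.7)
E
```

```text
jar [0.404 0.481 0.06 ]
reagent [0.591 0.478 0.06 ]
grasp now [0.1797 0.5462 0.2246] head 71.79 tool z [-0. -0. -1.] | shift [-34.83 -23.55   2.46] turn -17.91 j6 -0.15 f [-0.3 -0.5 -0. ] op 0.0938 t 1.83
grasp now [0.1797 0.5462 0.2246] head 71.79 tool z [-0. -0. -1.] | shift [-34.83 -23.55  19.26] turn -17.91 j6 -0.15 f [-0.3 -0.5 -0. ] op 0.0938 t 1.83
```

step_arm --series '[-34.8,-23.5,2.4,-17.9,6,-34.8,-23.5,2.4,-17.9,6,-34.8,-23.5,2.4,-17.9,6,-34.8,-23.5,2.4,-17.9,6,-34.8,-23.5,2.4,-17.9,6,-34.8,-23.5,2.4,-17.9,6,-34.8,-23.5,2.4,-17.9,6,-34.8,-23.5,2.4,-17.9,6,-34.8,-23.5,2.4,-17.9,6,-34.8,-23.5,2.4,-17.9,6,-34.8,-23.5,2.4,-17.9,6,-34.8,-23.5,2.4,-17.9,6]'

```text
t: 2.83
eef_pos: [0.4383, 0.2121, 0.2786]
eef_rot: [0.017, 3.141, -0.0]
ft_force: [-0.5, 0.5, -1.2]
opening: 0.0596
```

step_arm --series '[0,0,4,0,6,0,0,8,0,6,0,0,11,0,6,0,0,11,0,6]'

```text
t: 3.17
eef_pos: [0.4311, 0.2143, 0.1626]
eef_rot: [-0.006, -3.128, 0.005]
ft_force: [-1.6, -0.2, -0.4]
opening: 0.0598
```

```bash
python3 - <<'E'
from plan import *
plan((.437,.2137,.032),89.7)
p=arm.get_image("scene");save(p,"s4.png",(220,100,400,240),4)
p=arm.get_image("top");save(p,"t4.png",(140,120,300,280),4)
E
```

```text
grasp now [0.43   0.214  0.0846] head 89.78 tool z [-0.014 -0.003 -1.   ] | shift [-0.67 -0.04  5.25] turn 0.08 j6 -1.29 f [-1.6 -0.2 -0.4] op 0.0598 t 3.17
```

View pics/s4.png

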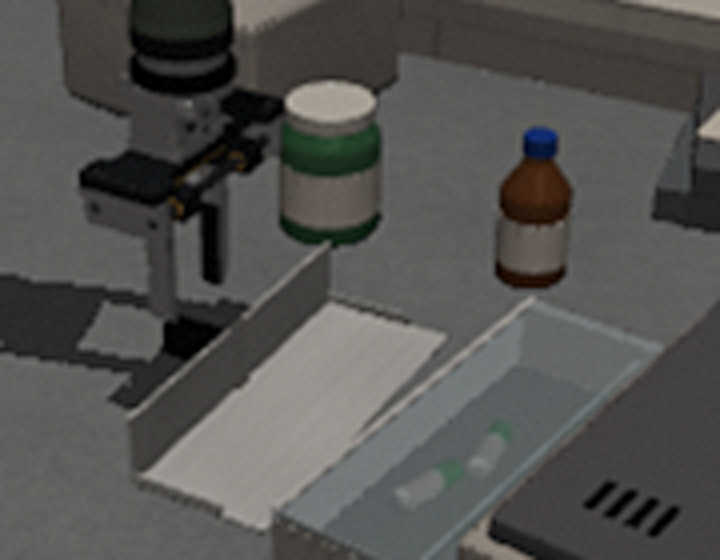

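View pics/t4.png

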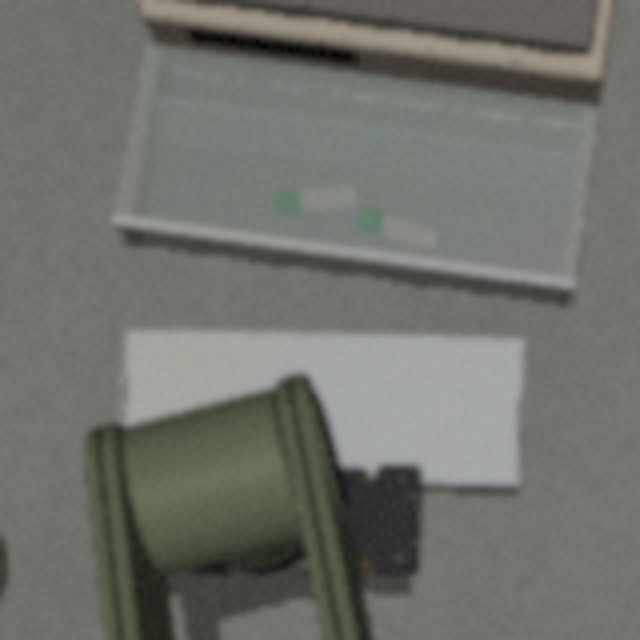

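step_arm --series '[0,0,0,0,6,0,0,0,0,6,0,0,0,0,6]'

```text
t: 3.52
eef_pos: [0.4383, 0.2151, 0.1711]
eef_rot: [0.008, 3.137, 0.002]
ft_force: [0.4, -0.2, 0.6]
opening: 0.0602
```

```bash
python3 - <<'E'
from plan import *
plan((.437,.2137,.032),89.7)
E
```

```text
grasp now [0.4387 0.2152 0.0931] head 89.72 tool z [ 0.005  0.001 -1.   ] | shift [ 0.16 -0.15  6.11] turn 0.02 j6 -1.29 f [ 0.4 -0.2  0.6] op 0.0602 t 3.52
```

step_arm --series '[0,0,3,0,6,0,0,6,0,6,0,0,6,0,6,0,0,6,0,6,0,0,6,0,0,0,0,6,0,0,0,0,6,0,0,0,0,6,0,0,0,0,6,0,0,0,0,6,0,0,0,0,6,0,0,0,0,6,0,0]'

```text
t: 4.52
eef_pos: [0.4371, 0.2141, 0.1091]
eef_rot: [0.009, 3.141, -0.001]
ft_force: [-1.0, -1.8, 3.2]
opening: 0.0199
```

```bash
python3 - <<'E'
from plan import *
plan((.437,.2137,.032),89.7)
p=arm.get_image("scene");save(p,"s5.png",(220,100,400,240),4)
p=arm.get_image("top");save(p,"t5.png",(140,120,300,280),4)
E
```

```text
grasp now [0.4371 0.2141 0.0311] head 89.68 tool z [ 0. -0. -1.] | shift [ 0.01 -0.04 -0.09] turn -0.02 j6 -1.29 f [-1.  -1.8  3.2] op 0.0199 t 4.52
```

View pics/s5.png

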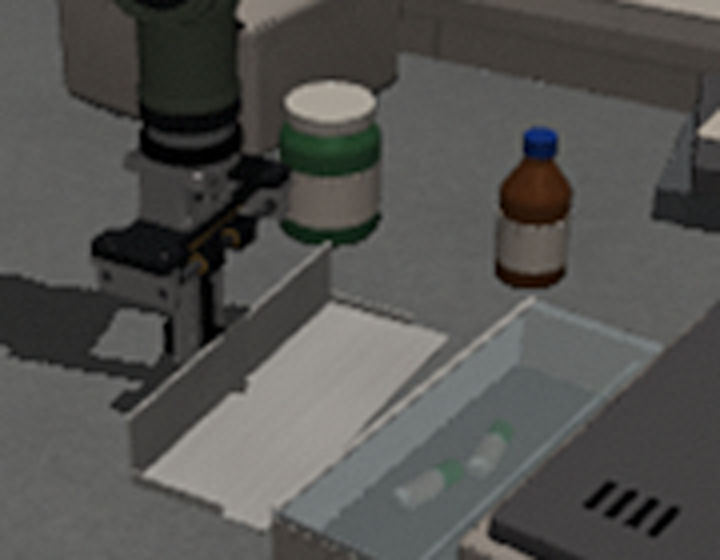

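View pics/t5.png

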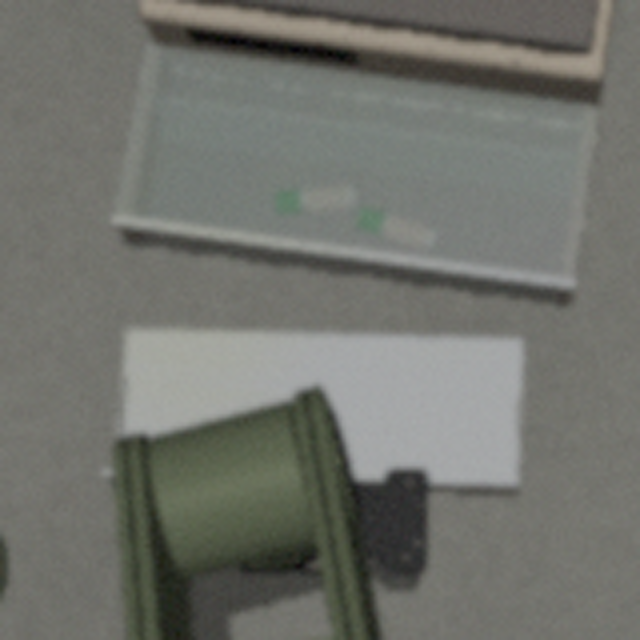

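```bash
python3 - <<'E'
from fit import *
top=arm.get_image("top");sc=arm.get_image("scene")
led=np.load("q.npy")[0]
def prof(p,q,Pa,Pb,half=5,n=40):
    g=cv2.GaussianBlur(np.array(p["color"]).astype(np.float32).mean(2),(0,0),.6)
    uv=proj(p,T(q,np.linspace(Pa,Pb,n)));d=uv[-1]-uv[0];d/=np.linalg.norm(d);nn=np.array([-d[1],d[0]])
    s=np.linspace(-half,half,41);M=uv[:,None]+s[None,:,None]*nn
    v=cv2.remap(g,M[...,0].astype(np.float32),M[...,1].astype(np.float32),cv2.INTER_LINEAR)
    return s,v,nn
for name,p in(("top",top),("sc",sc)):
  for z in(.056,):
    s,v,nn=prof(p,led,(0,-.155,z),(0,.155,z))
    print(name,nn.round(2));print([int(x) for x in v.mean(0)])
    pk=s[v.argmax(1)];print(pk.round(1).tolist())
E
```

```text
top [ 0.13 -0.99]
[82, 79, 76, 74, 73, 72, 72, 73, 75, 78, 83, 88, 94, 101, 108, 115, 122, 129, 134, 139, 142, 144, 144, 144, 143, 141, 139, 136, 134, 131, 129, 127, 126, 125, 124, 123, 123, 123, 122, 122, 122]
[-0.5, 0.0, -0.2, 0.2, 0.0, -0.2, 0.2, 0.0, -0.2, 0.2, 0.0, 0.5, 0.2, 0.0, 0.5, 0.2, 0.8, 0.5, 0.2, 0.8, 0.5, 1.0, 0.8, 0.2, 0.8, 0.5, 0.2, 0.8, 0.5, 1.0, 0.8, 0.5, 1.0, 0.8, 1.2, 1.0, 0.8, 1.2, 1.0, 1.5]
sc [0.64 0.77]
[126, 124, 123, 121, 119, 118, 116, 115, 114, 113, 112, 112, 113, 116, 119, 122, 126, 129, 131, 132, 130, 128, 125, 121, 118, 116, 115, 115, 115, 116, 116, 117, 118, 118, 118, 118, 118, 118, 117, 117, 117]
[-2.0, -1.5, -1.5, -1.5, -1.5, -5.0, -5.0, -5.0, -5.0, -5.0, -5.0, -5.0, -5.0, -5.0, -5.0, -5.0, -5.0, -5.0, -5.0, -5.0, -5.0, 0.0, -0.2, -0.2, 0.0, 0.0, -0.2, -0.2, 0.0, 0.0, 0.0, 0.2, 0.2, 0.0, 0.0, 0.0, 0.2, 0.2, 0.0, 0.5]
```

```bash
cat >> plan.py <<'E'
LED=np.array([.632,.195,-.125])
def lg(X,Y=0,z=.031):
    c,s=np.cos(LED[2]),np.sin(LED[2]);return (LED[0]+c*X-s*Y,LED[1]+s*X+c*Y,z)
E
python3 - <<'E'
from plan import *
plan(lg(-.164),82.84)
E
```

```text
grasp now [0.4371 0.214  0.031 ] head 89.69 tool z [ 0. -0. -1.] | shift [-3.22  0.16  0.  ] turn 6.85 j6 -1.29 f [-0.6 -1.8  5.7] op 0.0197 t 4.72
```

step_arm --series '[-0.3,0,0,1,0,-0.8,0,0,2,0,-1.4,0.1,0,3,0,-2,0.1,0,4,0,-2.6,0.1,0,5,0,-3,0.1,0,6,0,-3.2,0.1,0,6.8,0,-3.2,0.1,0,6.8,0,-3.2,0.1,0,6.8,0]'

```text
t: 5.47
eef_pos: [0.4686, 0.2157, 0.109]
eef_rot: [-0.195, -3.134, -0.001]
ft_force: [-1.8, 1.0, 5.6]
opening: 0.0195
```

```bash
python3 - <<'E'
from plan import *
plan(lg(-.034),82.84)
p=arm.get_image("scene");save(p,"s6.png",(240,130,400,260),5)
p=arm.get_image("top");save(p,"t6.png",(150,120,300,270),4)
E
```

```text
grasp now [0.4685 0.2157 0.031 ] head 82.89 tool z [-0.001  0.001 -1.   ] | shift [-1.307e+01 -3.000e-02 -1.000e-02] turn 0.05 j6 -1.18 f [-1.8  1.   5.6] op 0.0195 t 5.47
```

View pics/s6.png

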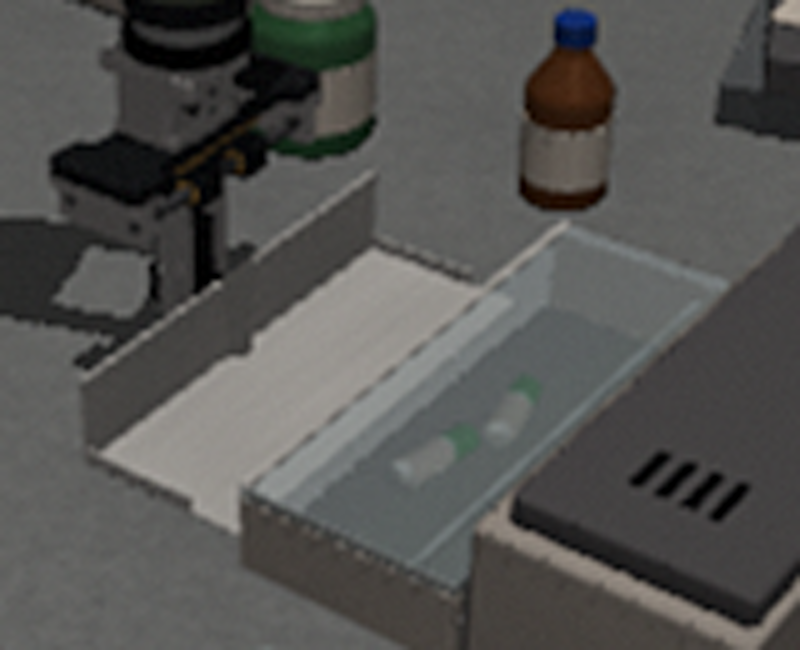

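View pics/t6.png

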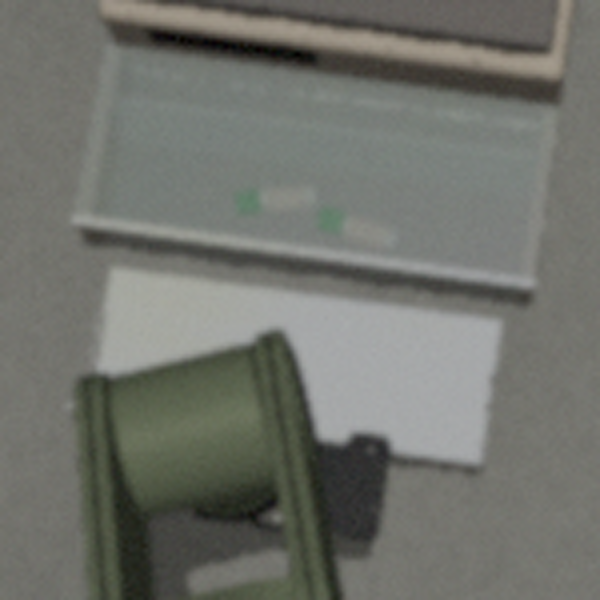

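```bash
python3 - <<'E'
from fit import *
from plan import *
p=arm.get_image("top");u=un((150,120),4)
s=arm.observe();print(s["eef_pos"])
Rm=R.from_rotvec(s["eef_rot"]).as_matrix()
q=LED
def inl(P): c,s_=np.cos(q[2]),np.sin(q[2]);d=P[:2]-q[:2];return np.round([c*d[0]+s_*d[1],-s_*d[0]+c*d[1]],4)
for n,uv,z in(("bladeL",(110,268),0),("bladeR",(502,320),0),("ledL",(74,220),.056),("ledR",(534,287),.056)): print(n,inl(ray(p,u(*uv),z)))
E
```

```text
[0.46855317 0.21565595 0.10904333]
bladeL [-0.0214  0.146 ]
bladeR [-0.0195 -0.145 ]
ledL [-0.0009  0.164 ]
ledR [-0.0031 -0.1653]
```

step_arm --series '[-0.5,0,0,0,0,-1.2,0,0,0,0,-2,0,0,0,0,-2.8,0,0,0,0,-3.6,0,0,0,0,-4.4,0,0,0,0,-5,0,0,0,0,-5.5,0,0,0,0,-6,0,0,0,0,-6.5,0,0,0,0,-7,0,0,0,0,-7.4,0,0,0,0]'

```text
t: 6.62
eef_pos: [0.5405, 0.2066, 0.109]
eef_rot: [-0.194, -3.13, -0.001]
ft_force: [-8.2, 0.8, 10.9]
opening: 0.0198
```

step_arm --series '[-0.4,0,0,0,0,-0.8,0,0,0,0,-1.2,0,0,0,0,-1.6,0,0,0,0,-2,0,0,0,0,-2,0,0,0,0]'

```text
t: 7.12
eef_pos: [0.5612, 0.2041, 0.109]
eef_rot: [-0.194, -3.132, -0.001]
ft_force: [-4.4, 0.9, 7.9]
opening: 0.02
```

```bash
python3 - <<'E'
from plan import *
plan(lg(-.034),82.84)
p=arm.get_image("scene");save(p,"s7.png",(240,130,400,260),5)
p=arm.get_image("top");save(p,"t7.png",(150,120,300,270),4)
E
```

```text
grasp now [0.561  0.2041 0.031 ] head 82.9 tool z [-0.003  0.001 -1.   ] | shift [-3.74 -0.02 -0.01] turn 0.06 j6 -1.24 f [-4.4  0.9  7.9] op 0.02 t 7.12
```

View pics/s7.png

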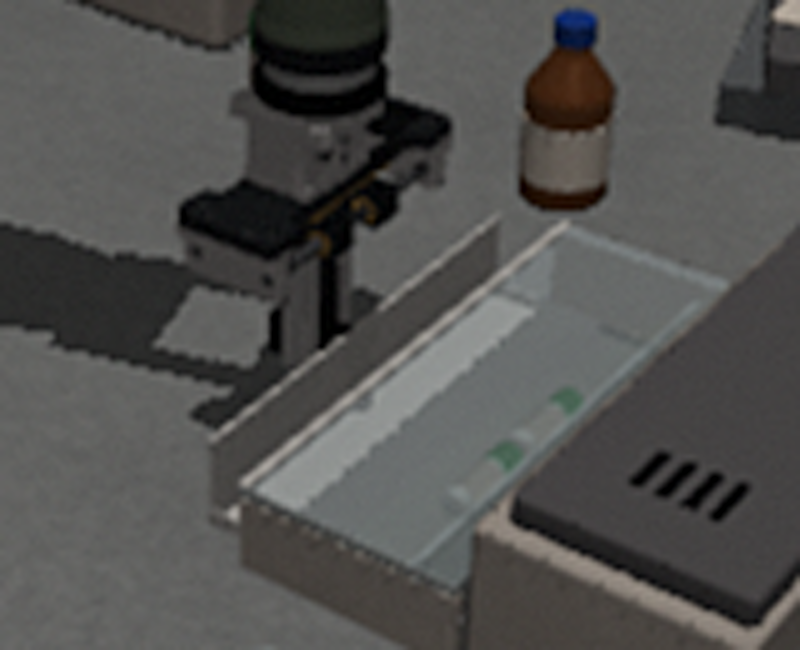

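View pics/t7.png

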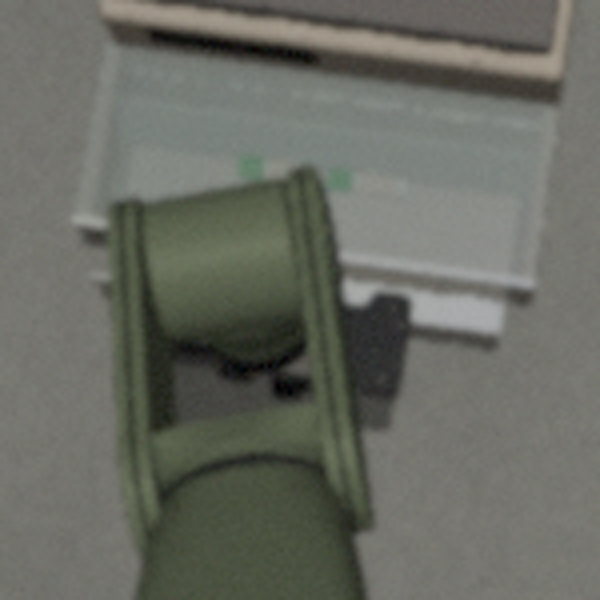

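step_arm --series '[-0.4,0,0,0,0,-0.8,0,0,0,0,-1.2,0,0,0,0,-1.6,0,0,0,0,-2,0,0,0,0,-2.4,0,0,0,0,-2.7,0,0,0,0,-3,0,0,0,0,-3.2,0,0,0,0,-3.4,0,0,0,0,-3.4,0,0,0,0]'

```text
t: 8.13
eef_pos: [0.5942, 0.2001, 0.109]
eef_rot: [-0.194, -3.131, -0.001]
ft_force: [-6.5, 1.9, 9.9]
opening: 0.0196
```

```bash
python3 - <<'E'
from plan import *
plan(lg(-.034),82.84)
p=arm.get_image("scene");save(p,"s8.png",(240,130,400,260),5)
p=arm.get_image("top");save(p,"t8.png",(150,120,300,270),4)
E
```

```text
grasp now [0.5939 0.2002 0.031 ] head 82.9 tool z [-0.005  0.001 -1.   ] | shift [-0.41 -0.04  0.  ] turn 0.06 j6 -1.26 f [-6.5  1.9  9.9] op 0.0196 t 8.13
```

View pics/s8.png

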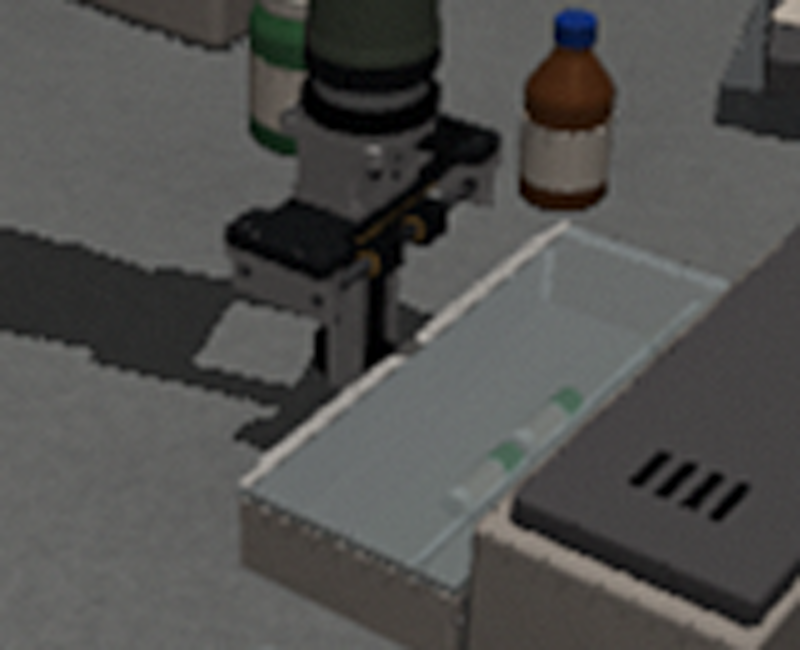

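View pics/t8.png

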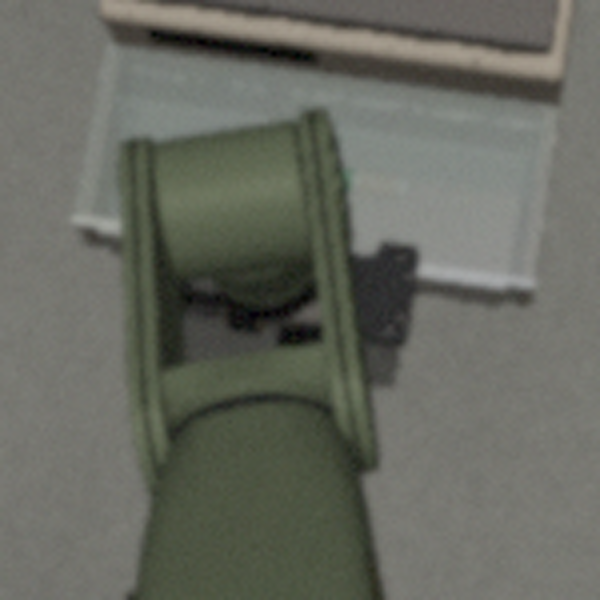

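step_arm --series '[0.1,0,0,0,0,0.3,0,0,0,0,0.6,0,0,0,0,1,0,0,0,0,1.4,0,0,0,0,1.9,0,0,0,0,2.4,0,0,0,0,2.9,0,0,0,0,3.4,0,0,0,0,3.9,0,0,0,0,4.4,0,0,0,0,4.9,0,0,0,0]'

```text
t: 9.23
eef_pos: [0.5472, 0.2054, 0.109]
eef_rot: [0.195, 3.134, 0.0]
ft_force: [8.8, -1.6, 0.9]
opening: 0.0196
```

step_arm --series '[0.5,0,0,0,0,1,0,0,0,0,1.5,0,0,0,0,2,0,0,0,0,2.5,0,0,0,0,3,0,0,0,0,3.5,0,0,0,0,4,0,0,0,0,4.5,0,0,0,0,5,0,0,0,0,5.5,0,0,0,0,6,0,0,0,0]'

```text
t: 10.23
eef_pos: [0.4877, 0.2128, 0.109]
eef_rot: [0.195, 3.134, 0.0]
ft_force: [9.6, -1.3, 6.5]
opening: 0.0201
```

step_arm --series '[0.5,0,0,0,0,1,0,0,0,0,1.4,0,0,0,0,1.8,0,0,0,0,2.1,0,0,0,0,2.3,0,0,0,0,2.5,0,0,0,0,2.6,0,0,0,0,2.6,0,0,0,0]'

```text
t: 10.98
eef_pos: [0.4618, 0.2161, 0.109]
eef_rot: [0.194, 3.135, 0.0]
ft_force: [4.1, -1.7, 7.7]
opening: 0.0195
```

```bash
python3 - <<'E'
from plan import *
plan(lg(-.034),82.84)
p=arm.get_image("scene");save(p,"s9.png",(240,130,400,260),5)
p=arm.get_image("top");save(p,"t9.png",(150,120,300,270),4)
E
```

```text
grasp now [0.4618 0.2161 0.031 ] head 82.9 tool z [ 0.001  0.    -1.   ] | shift [-1.375e+01  1.000e-02  1.000e-02] turn 0.06 j6 -1.18 f [ 4.1 -1.7  7.7] op 0.0195 t 10.98
```

View pics/s9.png

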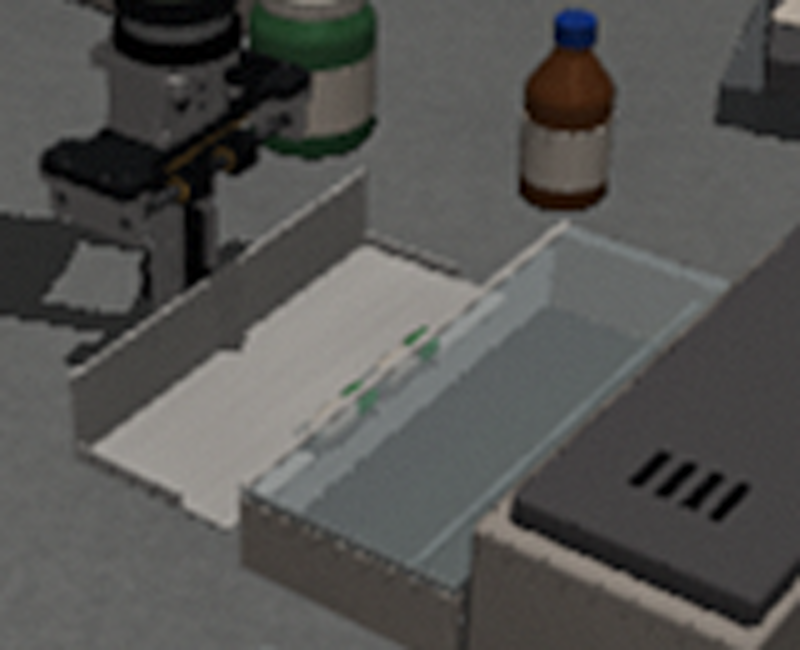

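View pics/t9.png

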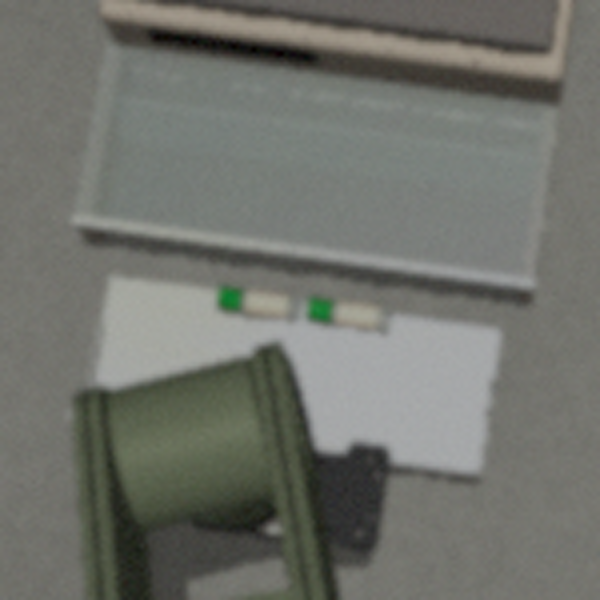

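step_arm --series '[0.1,0,0,0,0,0.3,0,0,0,0,0.6,0,0,0,0,1,0,0,0,0,1.4,0,0,0,0,1.9,0,0,0,0,2.4,0,0,0,0,2.8,0,0,0,0,3.1,0,0,0,0,3.3,0,0,0,0,3.4,0,0,0,0,3.4,0,0,0,0]'

```text
t: 12.08
eef_pos: [0.4279, 0.2203, 0.109]
eef_rot: [0.194, 3.135, 0.0]
ft_force: [4.1, -0.5, 7.3]
opening: 0.0198
```

```bash
python3 - <<'E'
from plan import *
plan(lg(-.034),82.84)
p=arm.get_image("scene");save(p,"s10.png",(240,130,400,260),5)
p=arm.get_image("top");save(p,"t10.png",(150,120,300,270),4)
E
```

```text
grasp now [0.4279 0.2204 0.031 ] head 82.9 tool z [ 0.  0. -1.] | shift [-1.717e+01  1.000e-02 -0.000e+00] turn 0.06 j6 -1.15 f [ 4.1 -0.5  7.3] op 0.0198 t 12.08
```

View pics/s10.png

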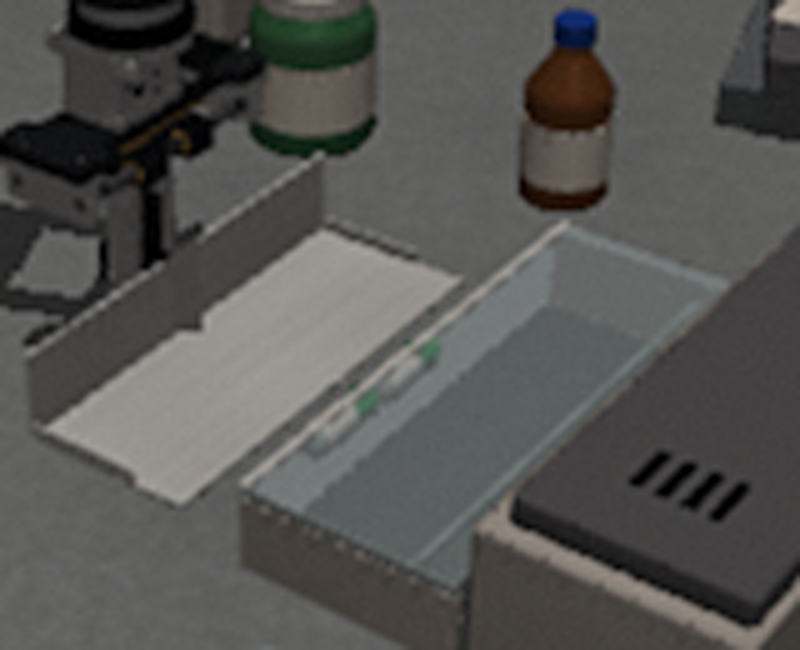

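View pics/t10.png

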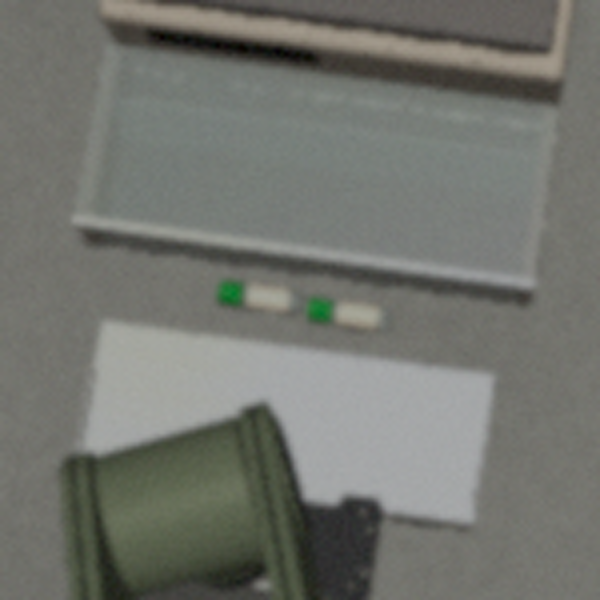

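```bash
cat >> plan.py <<'E'
def inl(P): 
    q=LED;c,s_=np.cos(q[2]),np.sin(q[2]);d=np.array(P)[:2]-q[:2];return np.round([c*d[0]+s_*d[1],-s_*d[0]+c*d[1]],4)
E
python3 - <<'E'
from fit import *
from plan import *
p=arm.get_image("top");u=un((150,120),4)
g=np.array(p["color"]).astype(int);hsv=cv2.cvtColor(np.array(p["color"]),cv2.COLOR_BGR2HSV)
for nm,a,b in(("L",(217,293),(294,298)),("R",(307,309),(384,317))):
    A=ray(p,u(*a),.009);B=ray(p,u(*b),.009);print(nm,A.round(4),B.round(4),"len",np.linalg.norm(A-B).round(4),"mid",((A+B)/2).round(4),"ledge",inl((A+B)/2),"axis deg",np.degrees(np.arctan2(*(A-B)[1::-1])).round(1))
print(arm.observe()["t"])
E
```

```text
L [0.6097 0.2617 0.009 ] [0.6069 0.2055 0.009 ] len 0.0563 mid [0.6083 0.2336 0.009 ] ledge [-0.0284  0.0353] axis deg 87.1
R [0.5989 0.1957 0.009 ] [0.5938 0.1395 0.009 ] len 0.0564 mid [0.5963 0.1676 0.009 ] ledge [-0.032  -0.0316] axis deg 84.9
12.2333
```

```bash
python3 - <<'E'
from fit import *
from plan import *
p=arm.get_image("scene");u=un((240,130),5);save(p,"s11.png",(290,185,340,225),16)
for nm,a,b in(("L",(435,348),(388,395)),("R",(375,397),(313,443))):
    A=ray(p,u(*a),.009);B=ray(p,u(*b),.009);print(nm,A.round(4),B.round(4),"len",np.linalg.norm(A-B).round(4),"mid",((A+B)/2).round(4),"ledge",inl((A+B)/2),"axis deg",np.degrees(np.arctan2(*(A-B)[1::-1])).round(1))
E
```

```text
L [0.6134 0.2599 0.009 ] [0.611  0.2023 0.009 ] len 0.0576 mid [0.6122 0.2311 0.009 ] ledge [-0.0242  0.0334] axis deg 87.6
R [0.6053 0.1968 0.009 ] [0.5952 0.1393 0.009 ] len 0.0584 mid [0.6003 0.168  0.009 ] ledge [-0.0281 -0.0307] axis deg 80.1
```

View pics/s11.png

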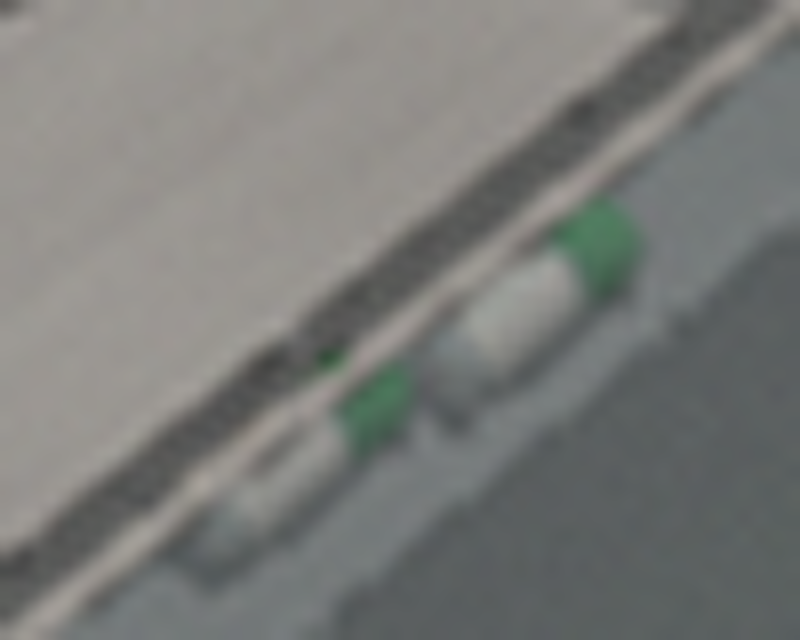

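step_arm --series '[0.5,0,0,0,0,1.2,0,0,0,0,2,0,0,0,0,2.8,0,0,0,0,3.5,0,0,0,0,4,0,0,0,0,4,0,0,0,0,4,0,0,0,3,4,0,0,0,4,4,0,0,0,4,4,0,0,0,4,4,0,0,0,4]'

```text
t: 13.28
eef_pos: [0.3871, 0.2247, 0.1077]
eef_rot: [-0.195, -3.132, 0.002]
ft_force: [-0.3, -0.3, -0.2]
opening: 0.0398
```

step_arm --series '[0,0,-2,0,4,0,0,-5,0,4,0,0,-9,0,4,0,0,-12,0,4,0,0,-12,0,4,0,0,-12,0,4,0,0,-12,0,4]'

```text
t: 13.87
eef_pos: [0.3877, 0.2248, 0.2277]
eef_rot: [-0.195, -3.134, 0.001]
ft_force: [-0.0, -0.0, 0.4]
opening: 0.0399
```

```bash
python3 - <<'E'
from plan import *
plan((.595,.168,.15),-5.1)
plan((.595,.168,.011),-5.1)
p=arm.get_image("top");save(p,"t11.png",(150,120,300,270),4)
E
```

```text
grasp now [0.3875 0.2248 0.1497] head 82.89 tool z [-0.002 -0.001 -1.   ] | shift [-21.28  -3.07  -0.07] turn 87.99 j6 -1.11 f [-0.  -0.   0.4] op 0.0399 t 13.87
grasp now [0.3875 0.2248 0.1497] head 82.89 tool z [-0.002 -0.001 -1.   ] | shift [-21.3   -3.06  13.83] turn 87.99 j6 -1.11 f [-0.  -0.   0.4] op 0.0399 t 13.87
```

View pics/t11.png

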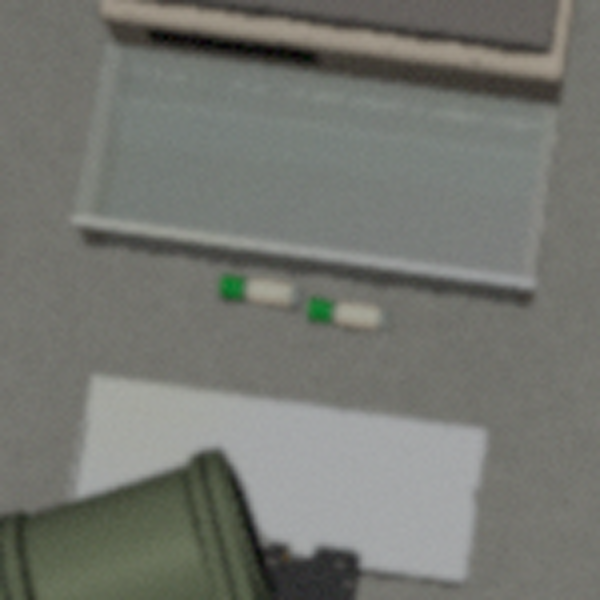

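step_arm --series '[-21.3,-3.1,0,88,3,-21.3,-3.1,0,88,3,-21.3,-3.1,0,88,3,-21.3,-3.1,0,88,3,-21.3,-3.1,0,88,3,-21.3,-3.1,0,88,3,-21.3,-3.1,0,88,3,-21.3,-3.1,0,88,3,-21.3,-3.1,0,88,3,-21.3,-3.1,0,88,3,-21.3,-3.1,0,88,3,-21.3,-3.1,0,88,3]'

```text
t: 14.92
eef_pos: [0.5945, 0.1677, 0.2253]
eef_rot: [-2.284, -2.152, 0.007]
ft_force: [0.5, 0.9, 0.1]
opening: 0.0299
```

step_arm --series '[0,0,0,3,3,0,0,0,3,3,0,0,0,3,3]'

```text
t: 15.17
eef_pos: [0.5949, 0.1678, 0.2262]
eef_rot: [-2.332, -2.101, 0.006]
ft_force: [0.8, 0.6, -0.0]
opening: 0.0298
```

```bash
python3 - <<'E'
from plan import *
plan((.595,.168,.011),-5.1)
p=arm.get_image("top");save(p,"t12.png",(150,120,300,270),4)
p=arm.get_image("scene");save(p,"s12.png",(240,110,400,240),5)
E
```

```text
grasp now [0.5946 0.1677 0.1482] head -5.97 tool z [-0.004 -0.001 -1.   ] | shift [ 0.04  0.07 13.72] turn -0.87 j6 0.24 f [ 0.8  0.6 -0. ] op 0.0298 t 15.17
```

View pics/t12.png

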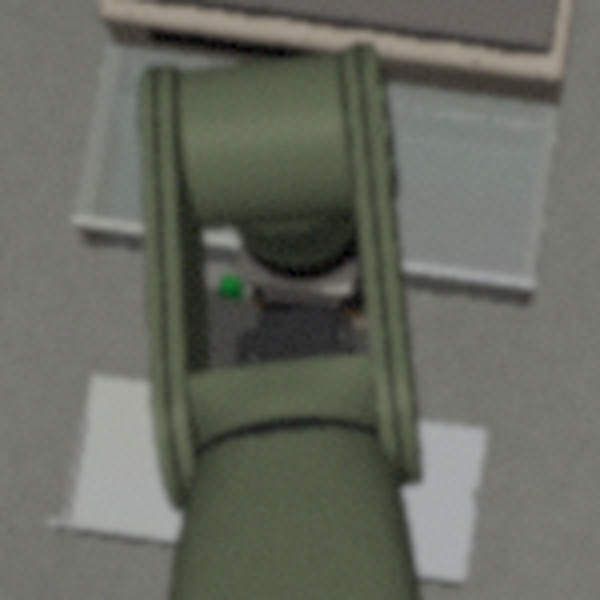

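View pics/s12.png

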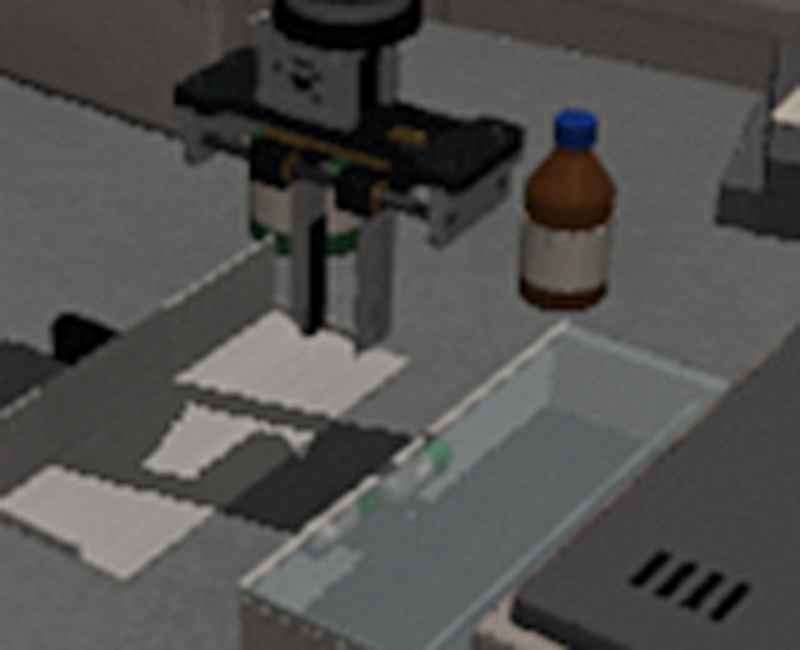

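step_arm --series '[0,0,3,-0.8,3,0,0,6,-0.8,3,0,0,9,-0.8,3,0,0,10.5,-0.8,3,0,0,11.5,-0.8,3,0,0,12.2,-0.8,3,0,0,12.7,-0.8,3,0,0,12.7,-0.8,3,0,0,12.7,-0.8,3]'

```text
t: 16.02
eef_pos: [0.5967, 0.1681, 0.1026]
eef_rot: [2.32, 2.117, 0.002]
ft_force: [0.4, 0.6, 0.7]
opening: 0.0298
```

```bash
python3 - <<'E'
from plan import *
plan((.595,.168,.021),-5.1)
p=arm.get_image("scene");save(p,"s13.png",(260,130,380,240),6)
E
```

```text
grasp now [0.5969 0.1681 0.0246] head -5.24 tool z [ 0.002  0.    -1.   ] | shift [-0.03 -0.17  0.36] turn -0.14 j6 0.23 f [0.4 0.6 0.7] op 0.0298 t 16.02
```

View pics/s13.png

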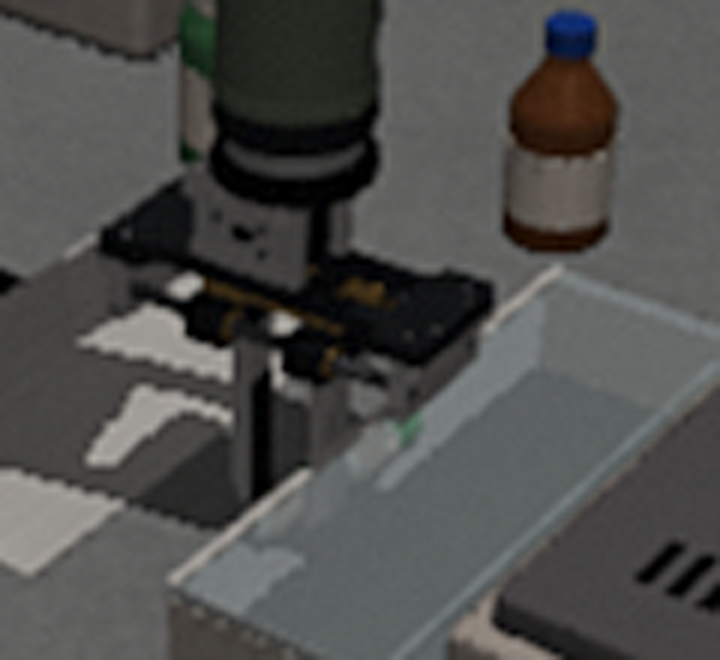

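step_arm --series '[0,0,0.2,0,3,0,0,0.3,0,2,0,0,0.3,0,1,0,0,0.3,0,0,0,0,0.3,0,0,0,0,0.3,0,0,0,0,0.3,0,0,0,0,0.3,0,0]'

```text
t: 16.73
eef_pos: [0.5962, 0.168, 0.099]
eef_rot: [2.321, 2.117, 0.001]
ft_force: [-0.1, -1.1, 2.3]
opening: 0.0177
```

step_arm --series '[0,0,-1,0,0,0,0,-3,0,0,0,0,-6,0,0,0,0,-9,0,0,0,0,-12,0,0,0,0,-14,0,0,0,0,-14,0,0,0,0,-14,0,0]'

```text
t: 17.4
eef_pos: [0.5967, 0.1681, 0.2404]
eef_rot: [2.319, 2.116, 0.005]
ft_force: [-0.1, -0.1, -0.9]
opening: 0.0167
```

```bash
python3 - <<'E'
from plan import *
plan((.595,.168,.021),-5.1)
p=arm.get_image("scene");save(p,"s14.png",(260,100,400,240),5)
p=arm.get_image("top");save(p,"t14.png",(150,120,300,270),4)
E
```

```text
grasp now [0.597  0.1681 0.1624] head -5.25 tool z [ 0.004  0.    -1.   ] | shift [-0.03 -0.22 14.14] turn -0.15 j6 0.23 f [-0.1 -0.1 -0.9] op 0.0167 t 17.4
```

View pics/s14.png

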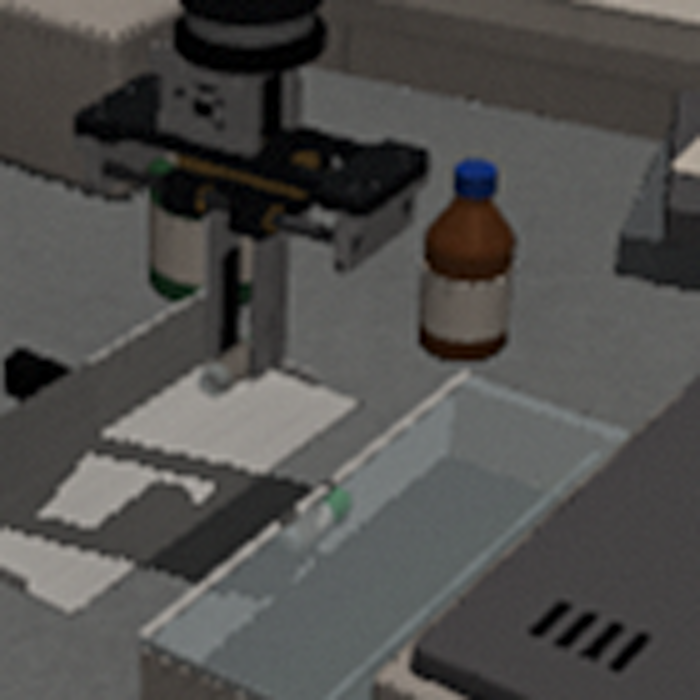

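View pics/t14.png

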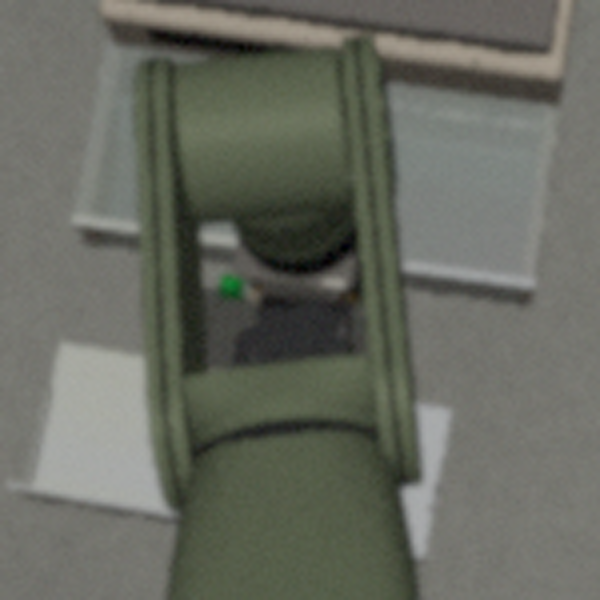

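```bash
python3 - <<'E'
from plan import *
p=arm.get_image("scene");save(p,"s15.png",(290,130,330,185),12);
plan((.595,.168,.021),-5.1)
E
```

```text
grasp now [0.5943 0.1677 0.1582] head -5.26 tool z [-0.004 -0.001 -1.   ] | shift [ 0.04  0.09 13.72] turn -0.16 j6 0.23 f [-0.9  0.  -0.3] op 0.0173 t 17.55
```

View pics/s15.png

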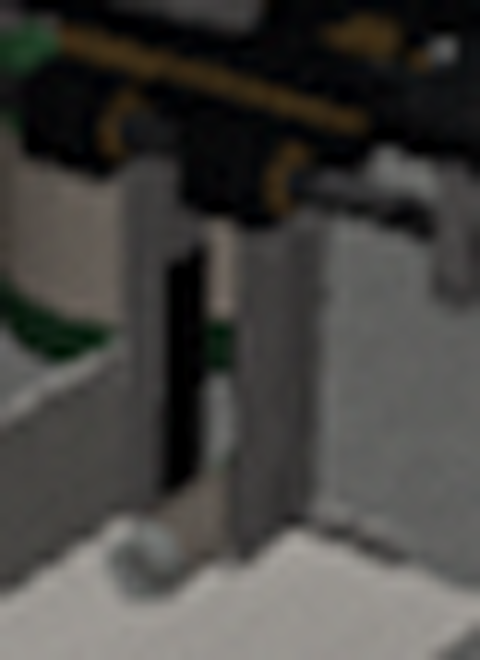

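```bash
python3 - <<'E'
from plan import *
p=arm.get_image("scene");s=arm.observe()
Rm=R.from_rotvec(s["eef_rot"]).as_matrix();P=np.array(s["eef_pos"])
for dz in(.078,.085,.09,.094,.097):
    c=P+Rm@[0,0,dz]
    for L in(-.03,.03): 
        for sg in(1,): print(dz,L,proj(p,c+Rm@[L,0,0]).round(1))
E
```

```text
0.078 -0.03 [[301.2 173.5]]
0.078 0.03 [[313.5 164.2]]
0.085 -0.03 [[301.2 175.7]]
0.085 0.03 [[313.4 166.4]]
0.09 -0.03 [[301.2 177.3]]
0.09 0.03 [[313.4 167.9]]
0.094 -0.03 [[301.2 178.6]]
0.094 0.03 [[313.3 169.2]]
0.097 -0.03 [[301.2 179.5]]
0.097 0.03 [[313.3 170.1]]
```

```bash
python3 - <<'E'
from plan import *
p=arm.get_image("scene");save(p,"s16.png",(100,245,190,340),8);
p=arm.get_image("top");save(p,"t16.png",(355,218,445,270),8);
E
```

```text
(no output)
```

View pics/s16.png

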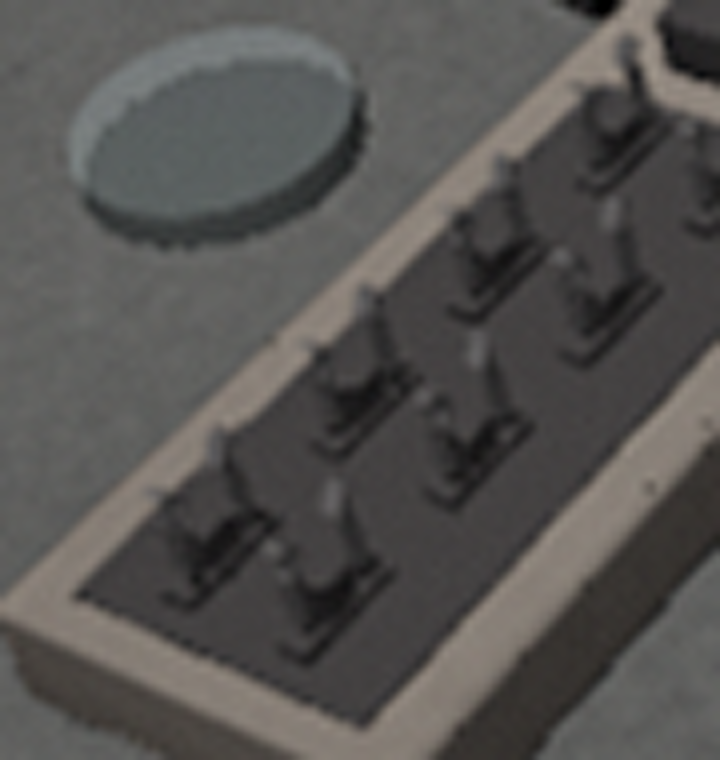

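View pics/t16.png

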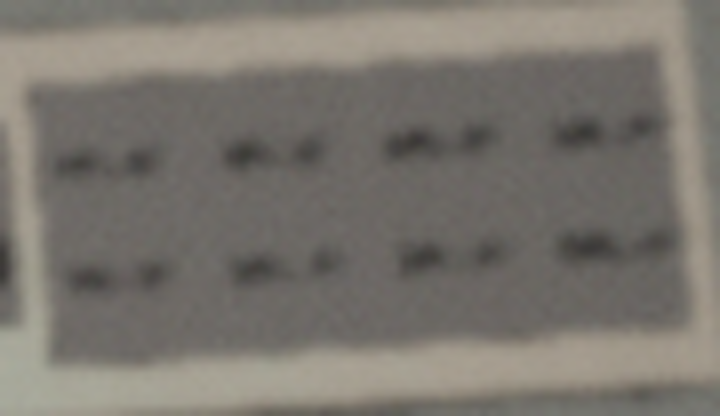

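```bash
python3 - <<'E'
from fit import *
sc=arm.get_image("scene");top=arm.get_image("top")
u=un((100,245),8);t=un((355,218),8)
Y=[-.087,-.029,.029,.087]
tips=[((302,519),.02,0),((189,466),-.02,0),((453,373),.02,1),((340,321),-.02,1),((587,234),.02,2),((480,190),-.02,2),((604,68),-.02,3)]
base=[((342,615),.02,0),((225,562),-.02,0),((486,463),.02,1),((370,417),-.02,1),((618,326),.02,2),((502,282),-.02,2),((628,156),-.02,3)]
tf=[((605,130),.02,0),((440,140),.02,1),((272,153),.02,2),((105,163),.02,3),((616,245),-.02,0),((450,257),-.02,1),((287,266),-.02,2),((117,278),-.02,3)]
def res(q,parts,show=0):
    r=[]
    if "s" in parts:
        for l,z in((tips,.081),(base,.042)):
            r.append(proj(sc,T(q,[(x,Y[k],z) for _,x,k in l]))-np.array([u(*a) for a,_,_ in l]))
    if "t" in parts: r.append(proj(top,T(q,[(x,Y[k],q[3]) for _,x,k in tf]))-np.array([t(*a) for a,_,_ in tf]))
    return np.concatenate(r)
for parts in("s","t","st"):
    r=least_squares(lambda q:res(q,parts).ravel(),[.47,-.296,.08,.05]);print(parts,r.x.round(4));print(res(r.x,parts).round(1).tolist())
E
```

```text
s [ 0.4714 -0.2967  0.0749  0.05  ]
[[0.6, -0.2], [0.0, -0.1], [0.3, -0.7], [0.0, -0.1], [0.5, -0.5], [-0.1, -0.4], [0.3, -0.5], [-0.4, 0.3], [-0.2, 0.4], [-0.5, 0.4], [-0.1, 0.2], [-0.5, 0.3], [0.2, 0.3], [-0.1, 0.6]]
t [ 0.4674 -0.2935  0.0805  0.0568]
[[-0.1, 0.0], [-0.2, 0.1], [0.0, -0.1], [0.1, -0.0], [0.2, 0.0], [0.2, -0.1], [-0.3, 0.1], [0.1, 0.0]]
st [ 0.4704 -0.2966  0.079   0.0437]
[[0.4, -0.4], [-0.2, -0.2], [0.0, -1.0], [-0.3, -0.3], [0.2, -0.8], [-0.5, -0.6], [-0.2, -0.7], [-0.6, 0.1], [-0.4, 0.2], [-0.7, 0.2], [-0.3, 0.1], [-0.9, 0.0], [-0.1, 0.1], [-0.5, 0.4], [-0.6, -0.5], [-0.5, -0.4], [-0.0, -0.7], [0.3, -0.7], [-0.3, -0.6], [-0.1, -0.8], [-0.4, -0.6], [0.2, -0.8]]
```

```bash
cat >> plan.py <<'E'
MIX=np.array([.470,-.2955,.078])
def mg(X,Y,z):
    c,s=np.cos(MIX[2]),np.sin(MIX[2]);return (MIX[0]+c*X-s*Y,MIX[1]+s*X+c*Y,z)
E
python3 - <<'E'
from plan import *
plan(mg(0,.029,.16),-85.53)
E
```

```text
grasp now [0.5953 0.1679 0.1593] head -5.26 tool z [-0.002 -0.    -1.   ] | shift [-4.443e+01 -8.740e+00 -3.000e-02] turn 80.27 j6 0.23 f [-0.2  0.3 -0.2] op 0.0173 t 17.8
```

step_arm --series '[-2,-0.4,0,4,0,-5,-1,0,10,0,-9,-1.8,0,17,0,-13,-2.6,0,24,0,-17,-3.4,0,31,0,-21,-4.2,0,38,0,-25,-5,0,45,0,-29,-5.8,0,52,0,-33,-6.5,0,59,0,-37,-7.3,0,66,0,-40,-7.9,0,72,0,-42.5,-8.4,0,77,0]'

```text
t: 18.8
eef_pos: [0.4723, -0.25, 0.2385]
eef_rot: [3.135, 0.201, -0.0]
ft_force: [1.0, -0.7, 0.2]
opening: 0.0175
```

step_arm --series '[-1.2,-0.2,0,2,0,-1.9,-0.3,0,3.3,0,-1.9,-0.3,0,3.3,0,-1.9,-0.3,0,3.3,0,-1.9,-0.3,0,3.3,0,-1.9,-0.3,0,3.3,0]'

```text
t: 19.3
eef_pos: [0.4548, -0.2464, 0.2387]
eef_rot: [3.139, 0.125, 0.001]
ft_force: [-0.2, 0.3, -0.7]
opening: 0.017
```

```bash
python3 - <<'E'
from plan import *
plan(mg(0,.029,.107),-85.53)
E
```

```text
grasp now [ 0.4548 -0.2464  0.1607] head -85.44 tool z [ 0. -0. -1.] | shift [1.13 2.11 5.37] turn 0.09 j6 0.83 f [-0.2  0.3 -0.7] op 0.017 t 19.3
```

step_arm --series '[0.6,1,0,0,0,1.1,2.1,0.5,0,0,1.1,2.1,2,0,0,1.1,2.1,3.5,0,0,1.1,2.1,4.8,0,0,1.1,2.1,5.2,0,0,1.1,2.1,5.2,0,0,1.1,2.1,5.2,0,0,1.1,2.1,5.2,0,0]'

```text
t: 20.05
eef_pos: [0.4675, -0.2674, 0.1877]
eef_rot: [3.138, 0.123, 0.002]
ft_force: [0.2, -0.3, -0.6]
opening: 0.0173
```

```bash
python3 - <<'E'
from plan import *
plan(mg(0,.029,.066+.011),-85.53)
p=arm.get_image("scene");save(p,"s17.png",(110,200,210,310),7);
p=arm.get_image("top");save(p,"t17.png",(335,200,445,280),7);
E
```

```text
grasp now [ 0.4677 -0.2675  0.1097] head -85.52 tool z [ 0.001 -0.001 -1.   ] | shift [ 0.02 -0.08  3.27] turn 0.01 j6 0.81 f [ 0.2 -0.3 -0.6] op 0.0173 t 20.05
```

View pics/s17.png

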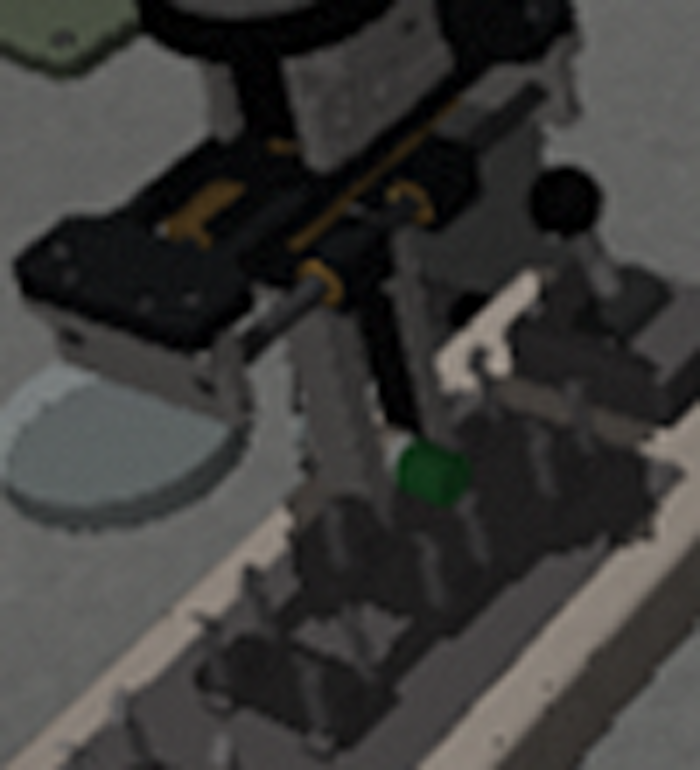

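View pics/t17.png

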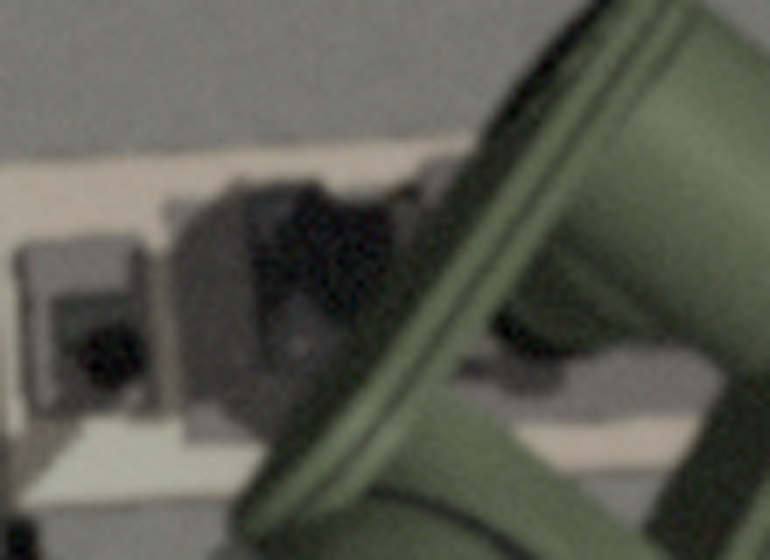

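```bash
python3 - <<'E'
from plan import *
p=arm.get_image("scene");save(p,"s18.png",(155,250,195,290),18)
for y in(.025,.029,.033): print(y,[((proj(p,mg(x,y,.099))[0]-[155,250]+.5)*18).round(0).tolist() for x in (.018,.03)])
plan(mg(0,.029,.066+.011),-85.53)
E
```

```text
0.025 [[281.0, 327.0], [359.0, 357.0]]
0.029 [[301.0, 307.0], [379.0, 336.0]]
0.033 [[322.0, 287.0], [400.0, 316.0]]
grasp now [ 0.4674 -0.2676  0.1097] head -85.54 tool z [ 0.002 -0.001 -1.   ] | shift [ 0.04 -0.09  3.27] turn -0.01 j6 0.81 f [ 0.  -0.1 -0.5] op 0.0173 t 20.2
```

View pics/s18.png

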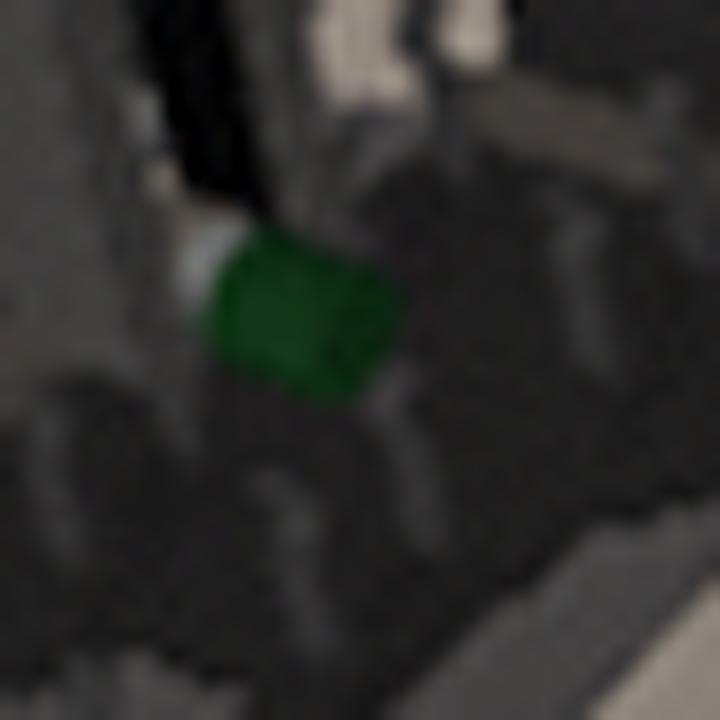

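step_arm --series '[0.2,-0.1,0.5,0,0,0.2,-0.1,1,0,0,0.2,-0.1,1.5,0,0,0.2,-0.1,1.8,0,0,0.2,-0.1,2.1,0,0,0.2,-0.1,2.4,0,0,0.2,-0.1,2.6,0,0,0.2,-0.1,2.8,0,0,0.2,-0.1,3,0,0,0.2,-0.1,3.2,0,0,0.2,-0.1,3.3,0,0,0.2,-0.1,3.3,0,0]'

```text
t: 21.2
eef_pos: [0.4688, -0.2666, 0.1556]
eef_rot: [3.138, 0.122, -0.001]
ft_force: [-4.3, 0.6, 12.7]
opening: 0.0171
```

```bash
python3 - <<'E'
from plan import *
plan(mg(0,.029,.066+.011),-85.53)
p=arm.get_image("scene");save(p,"s19.png",(150,245,195,295),14)
E
```

```text
grasp now [ 0.4688 -0.2667  0.0776] head -85.54 tool z [-0.    -0.001 -1.   ] | shift [-0.11 -0.01  0.06] turn -0.01 j6 0.82 f [-4.3  0.6 12.7] op 0.0171 t 21.2
```

View pics/s19.png

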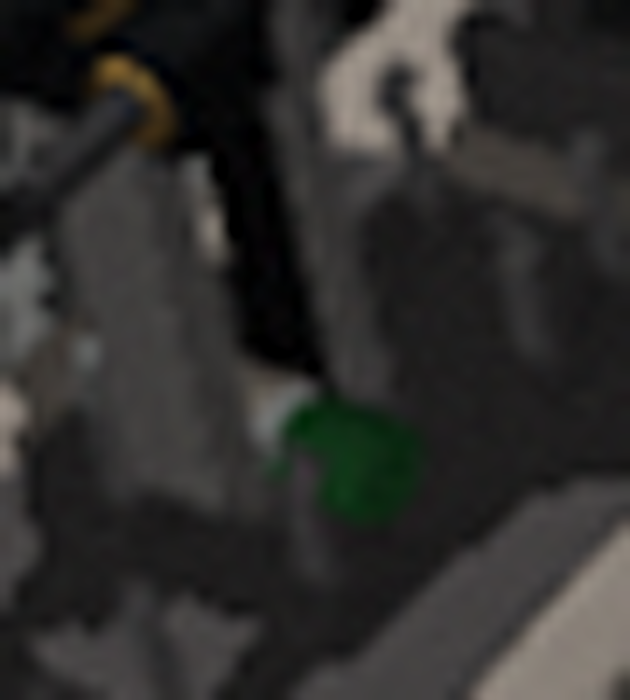

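step_arm --series '[0,0,0.1,0,0,0,0,0.2,0,0,0,0,0.3,0,0,0,0,0.3,0,0]'

```text
t: 21.58
eef_pos: [0.469, -0.2667, 0.1553]
eef_rot: [3.138, 0.123, -0.001]
ft_force: [-9.8, 2.6, 28.4]
opening: 0.0172
```

```bash
python3 - <<'E'
from plan import *
plan(mg(0,.029,.066+.011),-85.53)
p=arm.get_image("scene");save(p,"s20.png",(150,245,195,295),14)
for x in(.02,.03): print(((proj(p,mg(x,.029,.066))[0]-[150,245]+.5)*14).round())
E
```

```text
grasp now [ 0.4689 -0.2668  0.0773] head -85.52 tool z [-0.001 -0.001 -1.   ] | shift [-0.12 -0.02  0.03] turn 0.01 j6 0.82 f [-9.8  2.6 28.4] op 0.0172 t 21.58
[349. 462.]
[399. 481.]
```

View pics/s20.png

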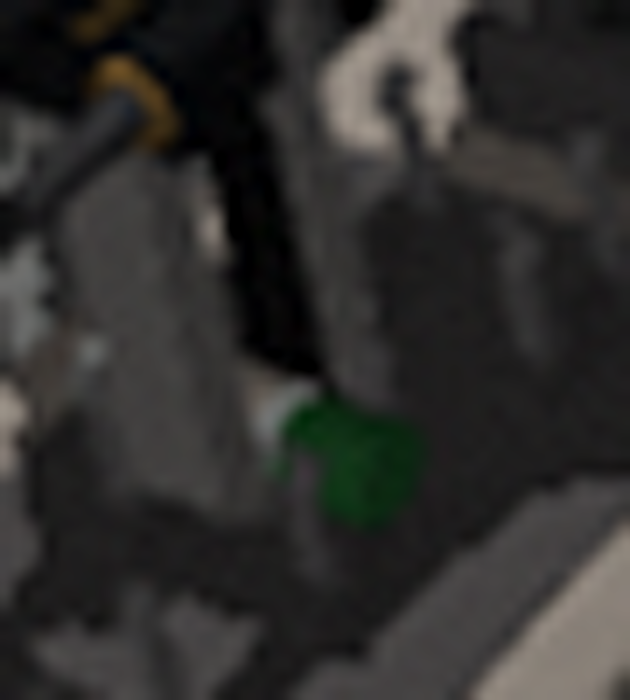

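step_arm --series '[0,0,-0.3,0,0,0,0,-0.3,0,3,0,0,-0.3,0,3.6,0,0,-0.3,0,3.6,0,0,-0.3,0,3.6,0,0,-2,0,3.6,0,0,-4,0,3.6,0,0,-7,0,3.6,0,0,-10,0,3.6,0,0,-12,0,3.6,0,0,-12,0,3.6,0,0,-12,0,3.6]'

```text
t: 22.63
eef_pos: [0.4691, -0.2662, 0.2711]
eef_rot: [3.138, 0.122, 0.002]
ft_force: [-0.4, -0.4, -0.1]
opening: 0.036
```

```bash
python3 - <<'E'
from plan import *
plan(mg(0,.029,.2),-85.53)
p=arm.get_image("scene");save(p,"s21.png",(100,200,210,310),7);save(p,"s21b.png",(230,150,400,270),4.6);
p=arm.get_image("top");save(p,"t21.png",(130,110,310,280),4)
for z in (.066,.063): print([((proj(arm.get_image("scene"),mg(x,.029,z))[0]-[100,200]+.5)*7).round() for x in(.03,-.03)])
E
```

```text
grasp now [ 0.4692 -0.2663  0.1931] head -85.55 tool z [ 0.001 -0.001 -1.   ] | shift [-0.14  0.03 -0.69] turn -0.02 j6 0.82 f [-0.4 -0.4 -0.1] op 0.036 t 22.63
[array([549., 556.]), array([403., 499.])]
[array([551., 562.]), array([405., 506.])]
```

View pics/s21.png

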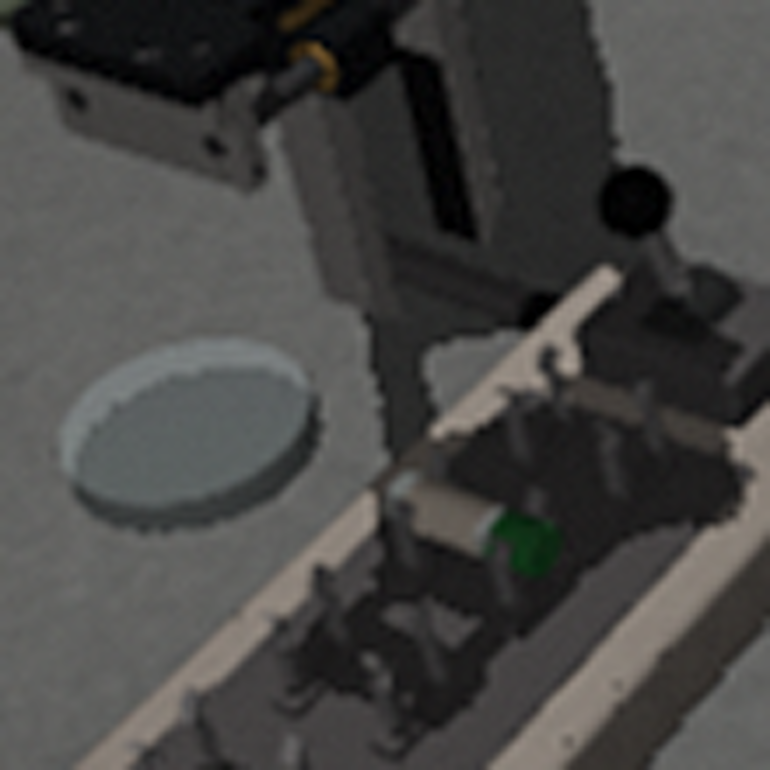

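View pics/t21.png

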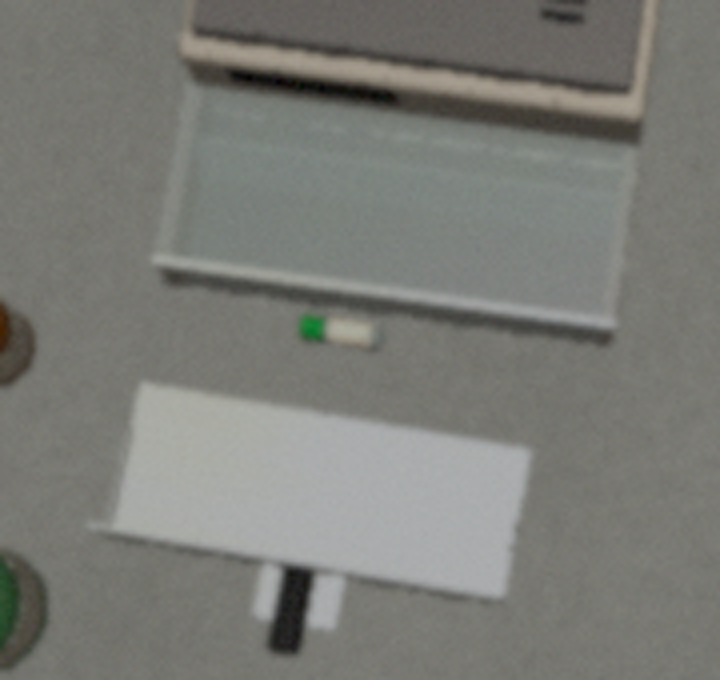

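View pics/s21b.png

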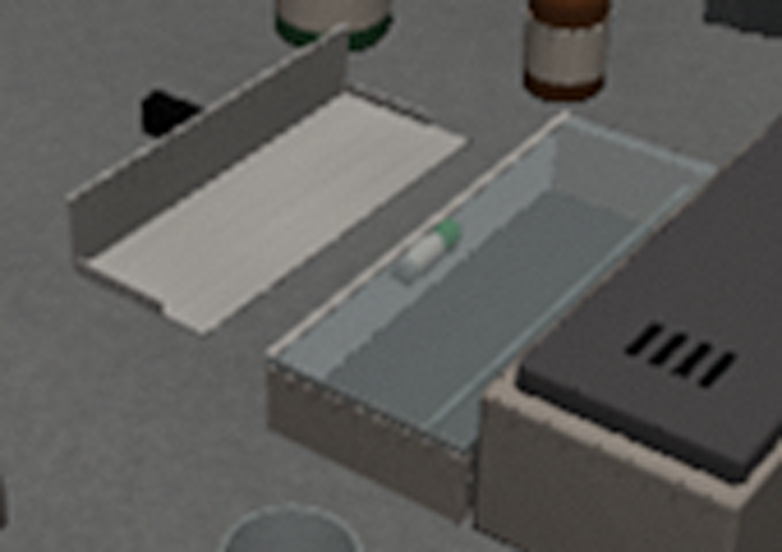

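```bash
python3 - <<'E'
from fit import *
from plan import *
p=arm.get_image("top");u=un((130,110),4)
im=np.array(p["color"]);save(p,"t22.png",(195,170,245,215),15)
for nm,a,b in(("L",(299,327),(380,333)),):
    A=ray(p,u(*a),.009);B=ray(p,u(*b),.009);M=(A+B)/2;print(nm,A.round(4),B.round(4),"len",np.linalg.norm(A-B).round(4),"mid",M.round(4),"ledge",inl(M),"axis deg",np.degrees(np.arctan2(*(A-B)[1::-1])).round(1))
p=arm.get_image("scene");u=un((230,150),4.6)
for nm,a,b in(("L",(461,230),(396,272)),):
    A=ray(p,u(*a),.009);B=ray(p,u(*b),.009);M=(A+B)/2;print(nm,A.round(4),B.round(4),"len",np.linalg.norm(A-B).round(4),"mid",M.round(4),"ledge",inl(M),"axis deg",np.degrees(np.arctan2(*(A-B)[1::-1])).round(1))
E
```

```text
L [0.6142 0.2605 0.009 ] [0.6106 0.2012 0.009 ] len 0.0593 mid [0.6124 0.2308 0.009 ] ledge [-0.0239  0.0331] axis deg 86.6
L [0.6228 0.2627 0.009 ] [0.6075 0.1995 0.009 ] len 0.065 mid [0.6151 0.2311 0.009 ] ledge [-0.0212  0.0337] axis deg 76.3
```

View pics/t22.png

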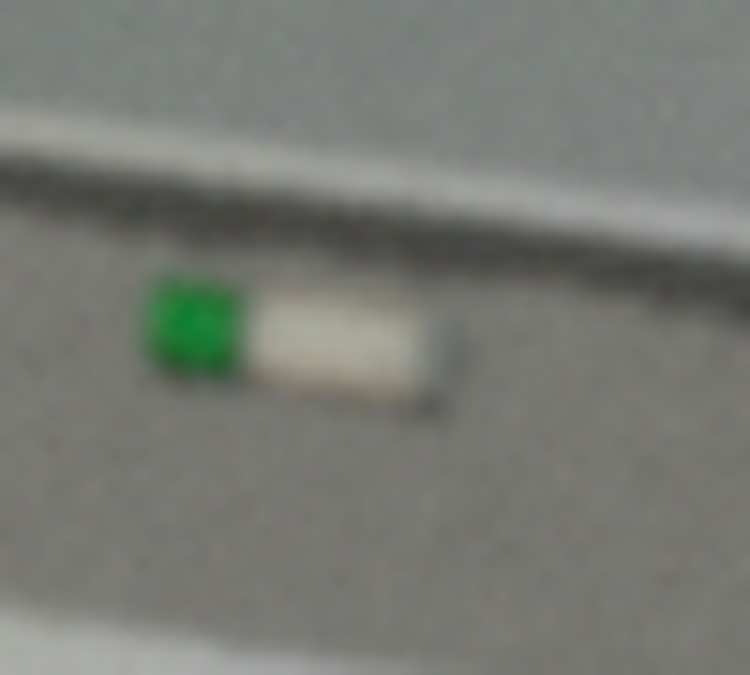

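```bash
python3 - <<'E'
from plan import *
plan((.6115,.231,.15),-93.4)
E
```

```text
grasp now [ 0.4682 -0.2657  0.1915] head -85.56 tool z [-0.002  0.001 -1.   ] | shift [ 18.13 -48.42   4.19] turn 7.84 j6 0.82 f [-0.1  1.1  0.1] op 0.036 t 23.03
```

step_arm --series '[1,-2.5,0,0,9.2,2.5,-6.5,0,1,9.2,4,-10.5,0,2,9.2,5.5,-14.5,0,3,9.2,7,-18.5,0,4,9.2,8.5,-22.5,0,5,9.2,10,-26.5,0,6,9.2,11.5,-30.5,0,7,9.2,13,-34.5,0,7.8,9.2,14.5,-38.5,1,7.8,9.2,16,-42.5,2,7.8,9.2,17.2,-46,3,7.8,9.2]'

```text
t: 24.03
eef_pos: [0.6027, 0.1994, 0.2429]
eef_rot: [-3.14, 0.091, -0.002]
ft_force: [0.0, -0.3, 0.3]
opening: 0.0923
```

step_arm --series '[0.7,-2,0.8,0,9.2,0.7,-2,0.8,0,9.2,0.7,-2,0.8,0,9.2,0.7,-2,0.8,0,9.2]'

```text
t: 24.37
eef_pos: [0.6102, 0.216, 0.2347]
eef_rot: [3.139, -0.092, -0.001]
ft_force: [-0.8, -0.9, -0.1]
opening: 0.0921
```

```bash
python3 - <<'E'
from plan import *
plan((.6115,.231,.021),-93.4)
p=arm.get_image("scene");save(p,"s23.png",(250,110,400,250),5);
p=arm.get_image("top");save(p,"t23.png",(130,110,310,280),4)
E
```

```text
grasp now [0.6101 0.2159 0.1567] head -93.37 tool z [-0.001 -0.001 -1.   ] | shift [ 0.05 -1.52 13.57] turn 0.03 j6 1.84 f [-0.8 -0.9 -0.1] op 0.0921 t 24.37
```

View pics/s23.png

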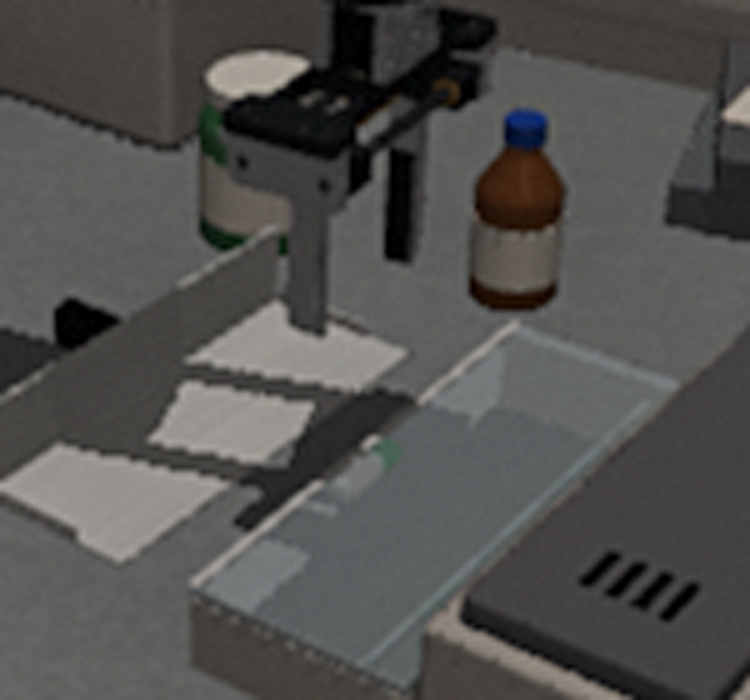

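View pics/t23.png

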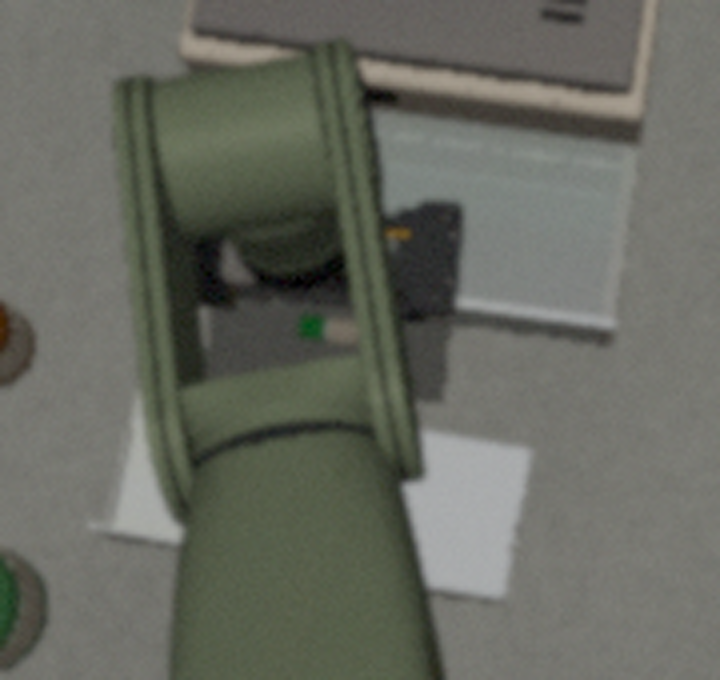

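step_arm --series '[0,-1.5,1,0,9.2,0,-1.5,4,0,9.2,0,-1.5,7,0,9.2,0,-1.5,9,0,9.2,0,-1.5,9.5,0,9.2,0,-1.5,9.5,0,9.2]'

```text
t: 24.97
eef_pos: [0.6097, 0.2313, 0.1375]
eef_rot: [3.139, -0.093, -0.007]
ft_force: [0.3, 0.0, 0.0]
opening: 0.0922
```

```bash
python3 - <<'E'
from plan import *
plan((.6115,.231,.021),-93.4)
p=arm.get_image("scene");save(p,"s24.png",(280,130,380,240),6);
E
```

```text
grasp now [0.6094 0.2312 0.0595] head -93.4 tool z [-0.005 -0.001 -1.   ] | shift [0.2  0.01 3.85] turn 0.0 j6 1.86 f [0.3 0.  0. ] op 0.0922 t 24.97
```

View pics/s24.png

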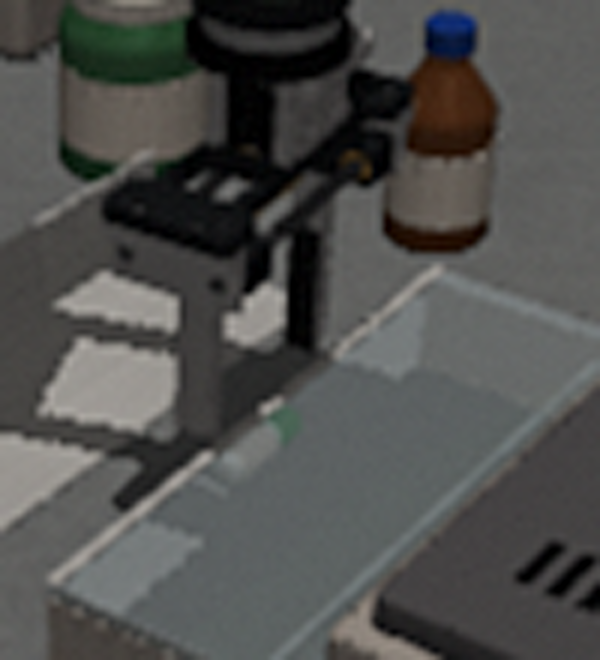

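step_arm --series '[0.1,0,1.5,0,9.2,0.1,0,2.8,0,9.2,0.1,0,3.6,0,9.2,0.1,0,3.8,0,9.2,0.1,0,3.8,0,9.2,0.1,0,3.8,0,7.5,0.1,0,3.8,0,5,0.1,0,3.8,0,5,0.1,0,3.8,0,5,0.1,0,3.8,0,5]'

```text
t: 25.85
eef_pos: [0.6125, 0.2317, 0.1025]
eef_rot: [-3.14, 0.092, -0.001]
ft_force: [0.8, -0.3, -0.8]
opening: 0.0618
```

```bash
python3 - <<'E'
from plan import *
plan((.6115,.231,.021),-93.4)
p=arm.get_image("scene");save(p,"s25.png",(280,130,380,240),6);
E
```

```text
grasp now [0.6126 0.2317 0.0245] head -93.35 tool z [ 0.001  0.    -1.   ] | shift [-0.1   0.08  0.35] turn 0.05 j6 1.86 f [ 0.8 -0.3 -0.8] op 0.0618 t 25.85
```

View pics/s25.png

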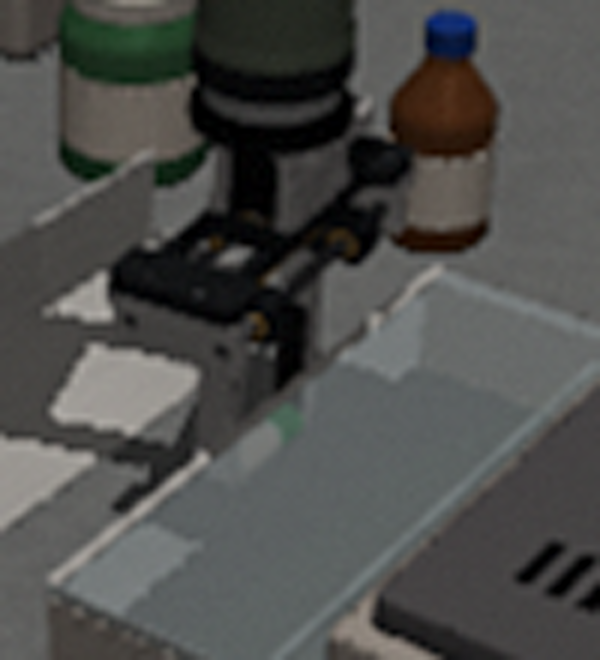

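step_arm --series '[0,0,0,0,5,0,0,0,0,5,0,0,0,0,5,-0.3,0,0,0,5,-0.8,0,0,0,5,-1.4,0,0,0,5,-2,0,0,0,5,-2.5,0,0,0,5,-2.8,0,0,0,5,-3,0,0,0,5,-3,0,0,0,5,-3,0,0,0,5]'

```text
t: 26.9
eef_pos: [0.582, 0.2336, 0.1024]
eef_rot: [-3.14, 0.092, 0.001]
ft_force: [-0.0, -0.0, 5.3]
opening: 0.0597
```

```bash
python3 - <<'E'
from plan import *
plan((.6115,.231,.021),-93.4)
p=arm.get_image("scene");save(p,"s26.png",(270,130,370,240),6);
E
```

```text
grasp now [0.582  0.2336 0.0244] head -93.35 tool z [-0.001  0.    -1.   ] | shift [2.96 0.09 0.34] turn 0.05 j6 1.87 f [-0.  -0.   5.3] op 0.0597 t 26.9
```

View pics/s26.png

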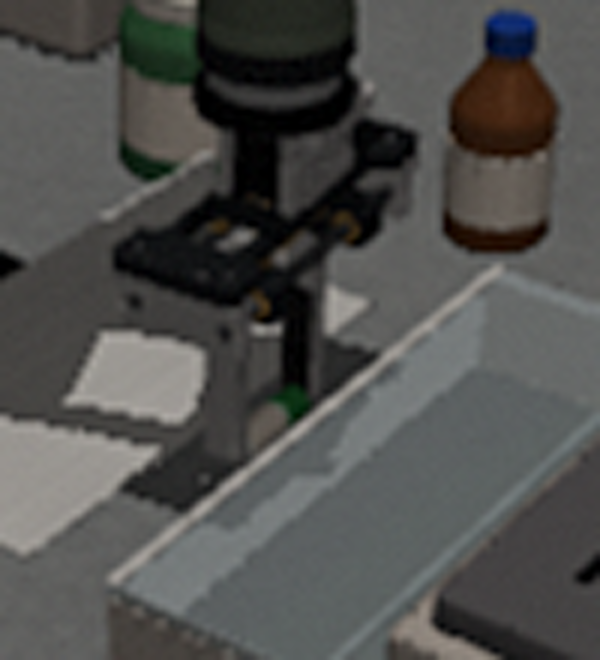

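step_arm --series '[0,0,0,0,6.4,0,0,0,0,7,0,0,0,0,8,0,0,0,0,9,0,0,0,0,9,0,0,-2,0,9,0,0,-5,0,9,0,0,-8,0,9,0,0,-11,0,9,0,0,-13,0,9,0,0,-13,0,9,0,0,-13,0,9]'

```text
t: 27.95
eef_pos: [0.583, 0.2336, 0.2333]
eef_rot: [-3.139, 0.092, -0.005]
ft_force: [-0.2, -0.6, -1.3]
opening: 0.0899
```

```bash
python3 - <<'E'
from plan import *
plan((.580,.2336,.15),-3.4)
p=arm.get_image("scene");save(p,"s27.png",(270,130,370,240),6);
E
```

```text
grasp now [0.5832 0.2336 0.1553] head -93.35 tool z [ 0.003  0.001 -1.   ] | shift [-0.3   0.01  0.53] turn -89.95 j6 1.87 f [-0.2 -0.6 -1.3] op 0.0899 t 27.95
```

View pics/s27.png

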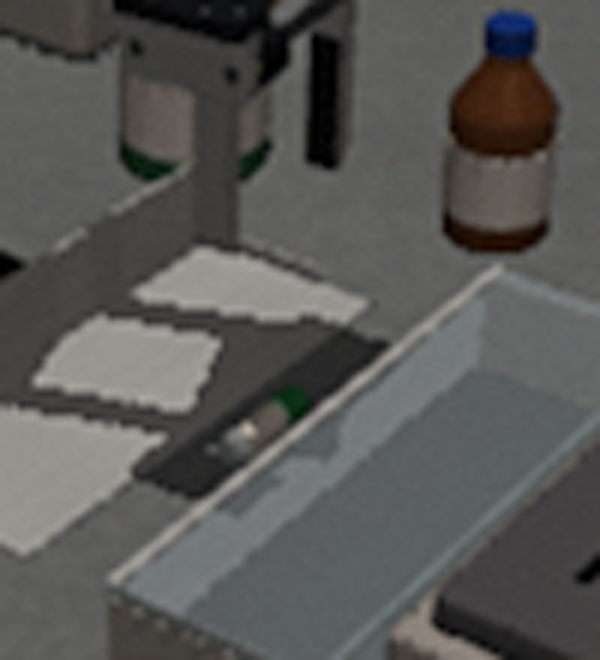

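step_arm --series '[0,0,0,-7,3.6,0,0,0,-14,3.6,0,0,0,-21,3.6,0,0,0,-28,3.6,0,0,0,-35,3.6,0,0,0,-42,3.6,0,0,0,-49,3.6,0,0,0,-56,3.6,0,0,0,-63,3.6,0,0,0,-70,3.6,0,0,0,-77,3.6,0,0,0,-84,3.6]'

```text
t: 29.0
eef_pos: [0.5808, 0.233, 0.2285]
eef_rot: [-2.387, -2.038, 0.008]
ft_force: [-0.5, -0.1, -0.1]
opening: 0.0358
```

step_arm --series '[0,0,0,-6,3.6,0,0,0,-6,3.6,0,0,0,-6,3.6]'

```text
t: 29.25
eef_pos: [0.5812, 0.2331, 0.2294]
eef_rot: [-2.287, -2.151, 0.006]
ft_force: [0.6, -0.4, 0.5]
opening: 0.0361
```

```bash
python3 - <<'E'
from fit import *
from plan import *
plan((.582,.2336,.021),-3.4)
p=arm.get_image("scene");save(p,"s28.png",(295,180,335,215),18);
p=arm.get_image("top");save(p,"t28.png",(150,150,270,250),6);
E
```

```text
grasp now [0.5808 0.233  0.1514] head -3.51 tool z [-0.004 -0.001 -1.   ] | shift [ 0.08  0.14 13.04] turn -0.11 j6 0.3 f [ 0.6 -0.4  0.5] op 0.0361 t 29.25
```

View pics/s28.png

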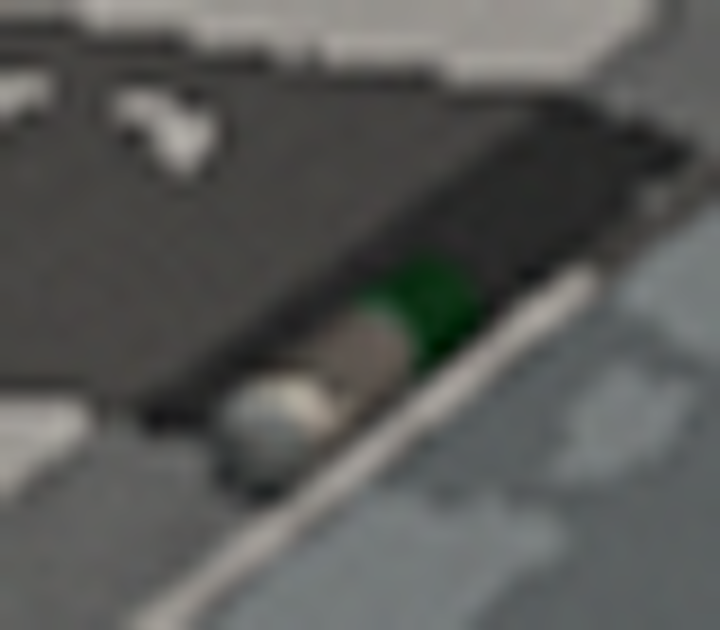

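View pics/t28.png

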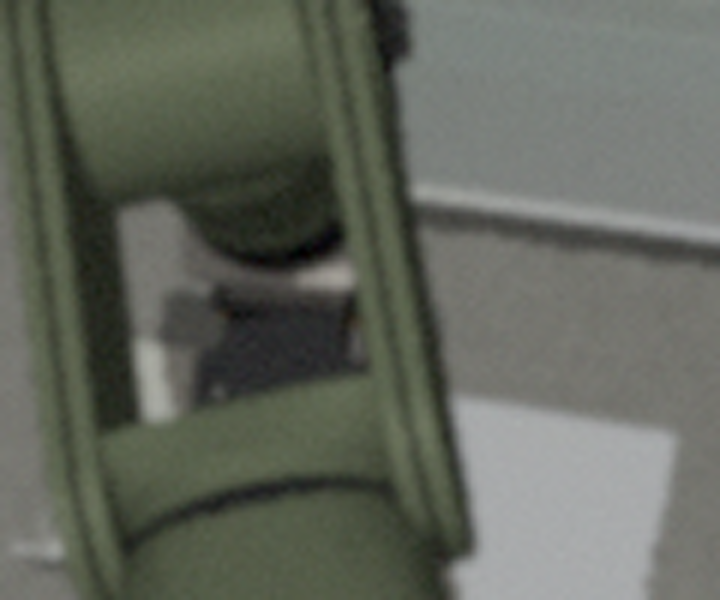

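```bash
python3 - <<'E'
from fit import *
from plan import *
p=arm.get_image("scene");u=un((295,180),18)
A=ray(p,u(455,300),.009);B=ray(p,u(258,440),.009);print(A.round(4),B.round(4),np.linalg.norm(A-B).round(4),((A+B)/2).round(4))
c=np.array([.582,.2336,.009]);
for x in(.576,.582,.588):
    for L in(-.03,.03):
        q=np.array([x,.2336,.009])+L*np.array([np.cos(np.radians(86.6)),np.sin(np.radians(86.6)),0]);v=proj(p,q)[0];print(x,L,((v-[295,180]+.5)*18).round())
E
```

```text
[0.588  0.2643 0.009 ] [0.5784 0.2111 0.009 ] 0.054 [0.5832 0.2377 0.009 ]
0.576 -0.03 [215. 456.]
0.576 0.03 [400. 286.]
0.582 -0.03 [247. 466.]
0.582 0.03 [431. 296.]
0.588 -0.03 [279. 477.]
0.588 0.03 [463. 305.]
```

step_arm --series '[0,0.1,3,0,3.6,0,0.1,6,0,3.6,0,0.1,9,0,3.6,0,0.1,11,0,3.6,0,0.1,12.3,0,3.6,0,0.1,12.9,0,3.6,0,0.1,12.9,0,3.6,0,0.1,12.9,0,3.6,0,0.1,12.9,0,3.6]'

```text
t: 30.15
eef_pos: [0.5847, 0.2337, 0.1049]
eef_rot: [2.284, 2.154, 0.005]
ft_force: [0.1, -0.0, -0.1]
opening: 0.036
```

```bash
python3 - <<'E'
from plan import *
plan((.582,.2336,.021),-3.4)
p=arm.get_image("scene");save(p,"s29.png",(280,140,370,230),7);
E
```

```text
grasp now [0.5849 0.2338 0.0269] head -3.36 tool z [ 0.003  0.001 -1.   ] | shift [-0.03 -0.27  0.59] turn 0.04 j6 0.3 f [ 0.1 -0.  -0.1] op 0.036 t 30.15
```

View pics/s29.png

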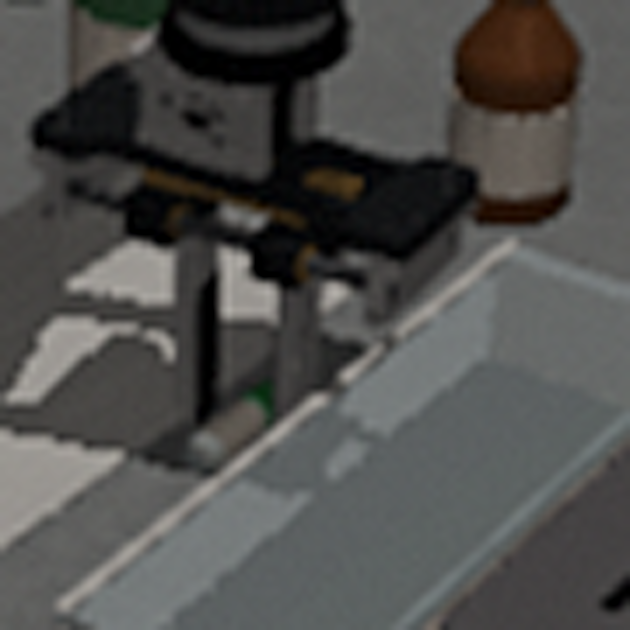

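step_arm --series '[0,-0.1,0.3,0,3.6,0,-0.2,0.5,0,3.6,0,-0.2,0.5,0,2.4,0,-0.2,0.5,0,0,0,-0.2,0.5,0,0,0,-0.2,0.5,0,0,0,-0.2,0.5,0,0,0,-0.2,0.5,0,0,0,-0.2,0.5,0,0]'

```text
t: 30.95
eef_pos: [0.5813, 0.2335, 0.098]
eef_rot: [2.285, 2.156, 0.0]
ft_force: [-0.0, 0.1, -0.4]
opening: 0.0171
```

```bash
python3 - <<'E'
from plan import *
plan((.582,.2336,.021),-3.4)
E
```

```text
grasp now [0.5813 0.2335 0.02  ] head -3.35 tool z [ 0.  0. -1.] | shift [ 0.02  0.07 -0.1 ] turn 0.05 j6 0.3 f [-0.   0.1 -0.4] op 0.0171 t 30.95
```

step_arm --series '[0,0,-1,0,0,0,0,-3,0,0,0,0,-6,0,0,0,0,-9,0,0,0,0,-12,0,0,0,0,-14,0,0,0,0,-14,0,0,0,0,-14,0,0,0,0,-14,0,0]'

```text
t: 31.7
eef_pos: [0.5805, 0.2332, 0.2368]
eef_rot: [-2.285, -2.155, 0.003]
ft_force: [-0.3, -0.1, -0.4]
opening: 0.0172
```

```bash
python3 - <<'E'
from plan import *
plan(mg(0,-.029,.16),-85.53)
p=arm.get_image("scene");save(p,"s30.png",(280,110,340,190),9);
s=arm.observe()
Rm=R.from_rotvec(s["eef_rot"]).as_matrix();P=np.array(s["eef_pos"])
for dz in(.085,.09,.094):
    c=P+Rm@[0,0,dz]
    for L in(-.03,.03): print(dz,L,((proj(p,c+Rm@[L,0,0])[0]-[280,110]+.5)*9).round(1))
E
```

```text
grasp now [0.5803 0.2332 0.1588] head -3.35 tool z [-0.002 -0.001 -1.   ] | shift [-56.3   -7.54  -0.07] turn 82.18 j6 0.3 f [-0.3 -0.1 -0.4] op 0.0172 t 31.7
0.085 -0.03 [259.3 489.3]
0.085 0.03 [357.5 410.2]
0.09 -0.03 [259.  503.3]
0.09 0.03 [357. 424.]
0.094 -0.03 [258.7 514.4]
0.094 0.03 [356.5 434.9]
```

View pics/s30.png

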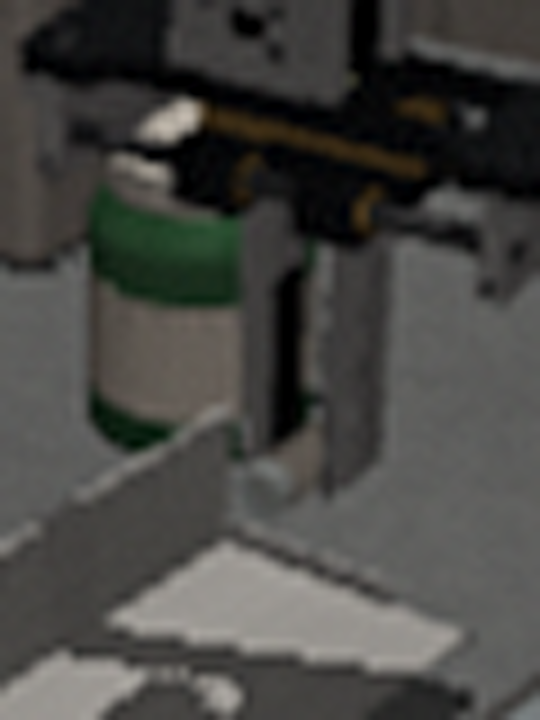

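step_arm --series '[-2,-0.3,0,3,0,-5,-0.7,0,8,0,-9,-1.2,0,14,0,-13,-1.7,0,20,0,-17,-2.3,0,26,0,-21,-2.8,0,32,0,-25,-3.3,0,38,0,-29,-3.9,0,44,0,-33,-4.4,0,50,0,-37,-5,0,56,0,-41,-5.5,0,62,0,-45,-6,0,68,0]'

```text
t: 32.75
eef_pos: [0.4932, -0.2134, 0.2357]
eef_rot: [-3.098, -0.5, 0.005]
ft_force: [1.0, 0.8, -0.6]
opening: 0.0171
```

```bash
python3 - <<'E'
from plan import *
plan(mg(0,-.029,.16),-85.53)
E
```

```text
grasp now [ 0.493  -0.2132  0.1577] head -71.65 tool z [-0.004  0.002 -1.   ] | shift [-5.49  9.88 -0.25] turn 13.88 j6 0.68 f [ 1.   0.8 -0.6] op 0.0171 t 32.75
```

step_arm --series '[-1.7,3,0,5,0,-3.4,6,0,9,0,-4.6,8.3,0,12,0,-5.4,9.7,0,13.8,0,-5.4,9.7,0,13.8,0,-5.4,9.7,0,13.8,0,-5.4,9.7,0,13.8,0]'

```text
t: 33.33
eef_pos: [0.4748, -0.3198, 0.2369]
eef_rot: [-3.136, -0.135, 0.002]
ft_force: [-0.3, 0.0, -0.7]
opening: 0.0176
```

```bash
python3 - <<'E'
from plan import *
plan(mg(0.001,-.029,.107),-85.53)
E
```

```text
grasp now [ 0.4747 -0.3196  0.1589] head -85.06 tool z [-0.001  0.002 -1.   ] | shift [-0.19  0.45  5.19] turn 0.47 j6 0.74 f [-0.3  0.  -0.7] op 0.0176 t 33.33
```

step_arm --series '[-0.2,0.4,0.5,0.5,0,-0.2,0.4,2,0.5,0,-0.2,0.4,3.5,0.5,0,-0.2,0.4,4.6,0.5,0,-0.2,0.4,5.1,0.5,0,-0.2,0.4,5.1,0.5,0,-0.2,0.4,5.1,0.5,0,-0.2,0.4,5.1,0.5,0]'

```text
t: 34.0
eef_pos: [0.4738, -0.3258, 0.1878]
eef_rot: [3.138, 0.12, 0.002]
ft_force: [0.5, -0.7, -1.4]
opening: 0.0171
```

```bash
python3 - <<'E'
from plan import *
plan(mg(0.001,-.029,.077),-85.53)
p=arm.get_image("scene");save(p,"s31.png",(135,250,185,305),13)
s=arm.observe();z=s["eef_pos"][2]-.0885
for y in(-.029,): print(z,[((proj(p,mg(x,y,z))[0]-[135,250]+.5)*13).round(0).tolist() for x in (.018,.03)],[((proj(p,mg(.02,y+d,.081))[0]-[135,250]+.5)*13).round(0).tolist() for d in(-.0125,.0125)])
E
```

```text
grasp now [ 0.4739 -0.3259  0.1098] head -85.63 tool z [ 0.001 -0.001 -1.   ] | shift [-0.05 -0.15  3.28] turn -0.1 j6 0.74 f [ 0.5 -0.7 -1.4] op 0.0171 t 34.0
0.09951313165672351 [[254.0, 441.0], [312.0, 464.0]] [[235.0, 575.0], [334.0, 475.0]]
```

View pics/s31.png

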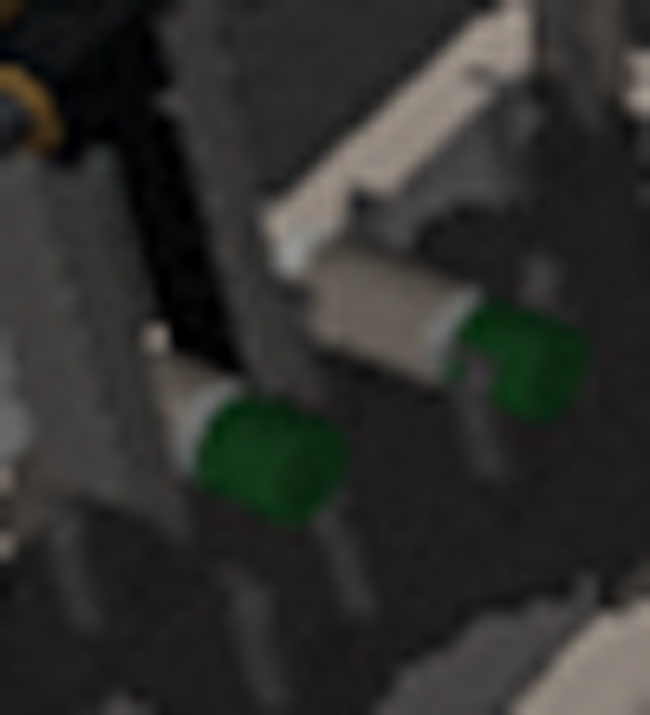

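step_arm --series '[0,-0.1,0.5,0,0,0,-0.1,1,0,0,0,-0.1,1.5,0,0,0,-0.1,1.8,0,0,0,-0.1,2.1,0,0,0,-0.1,2.4,0,0,0,-0.1,2.6,0,0,0,-0.1,2.8,0,0,0,-0.1,3,0,0,0,-0.1,3.2,0,0,0,-0.1,3.4,0,0,0,-0.1,3.5,0,0]'

```text
t: 35.05
eef_pos: [0.4734, -0.3252, 0.1545]
eef_rot: [3.139, 0.119, -0.001]
ft_force: [-5.8, 3.2, 21.3]
opening: 0.0168
```

```bash
python3 - <<'E'
from plan import *
plan(mg(0.001,-.029,.077),-85.53)
p=arm.get_image("scene");save(p,"s32.png",(135,250,185,305),13)
E
```

```text
grasp now [ 0.4733 -0.3252  0.0765] head -85.65 tool z [-0.001 -0.001 -1.   ] | shift [-0.   -0.08 -0.05] turn -0.12 j6 0.74 f [-5.8  3.2 21.3] op 0.0168 t 35.05
```

View pics/s32.png

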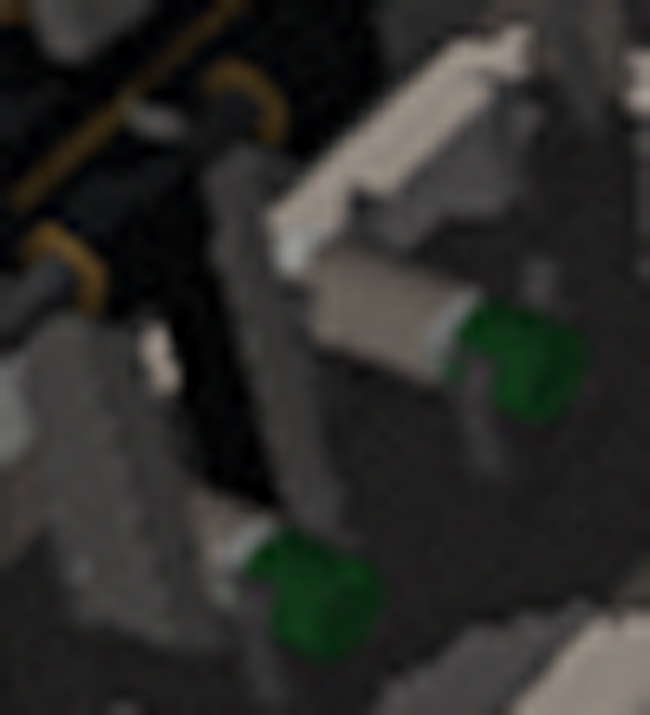

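step_arm --series '[0,0,0.1,0,0,0,0,0.2,0,0,0,0,0.2,0,0]'

```text
t: 35.35
eef_pos: [0.4734, -0.3252, 0.1545]
eef_rot: [3.139, 0.119, -0.001]
ft_force: [-7.2, 4.9, 25.4]
opening: 0.0173
```

step_arm --series '[0,0,-0.3,0,0,0,0,-0.3,0,3,0,0,-0.3,0,3.6,0,0,-0.3,0,3.6,0,0,-0.3,0,3.6,0,0,-2,0,3.6,0,0,-4,0,3.6,0,0,-7,0,3.6,0,0,-10,0,3.6,0,0,-12,0,3.6,0,0,-12,0,3.6,0,0,-12,0,3.6]'

```text
t: 36.35
eef_pos: [0.4736, -0.3249, 0.2706]
eef_rot: [3.138, 0.119, 0.002]
ft_force: [-0.2, 0.3, -0.9]
opening: 0.0362
```

```bash
python3 - <<'E'
from plan import *
p=arm.get_image("scene");save(p,"s33.png",(110,215,210,310),7);
for y in(.029,-.029): print(y,[((proj(p,mg(x,y,.066))[0]-[110,215]+.5)*7).round().tolist() for x in(.03,-.03)])
p=arm.get_image("top");save(p,"t33.png",(330,200,450,280),6)
a=.5
plan(mg(-.024-.06,.15,.105),-85.53)
E
```

```text
0.029 [[479.0, 451.0], [333.0, 394.0]]
-0.029 [[363.0, 572.0], [213.0, 510.0]]
grasp now [ 0.4722 -0.3237  0.1899] head -85.65 tool z [-0.003  0.003 -1.   ] | shift [ -8.44 -17.81   8.56] turn -0.12 j6 0.74 f [ 0.2  0.5 -0.6] op 0.036 t 36.45
```

View pics/s33.png

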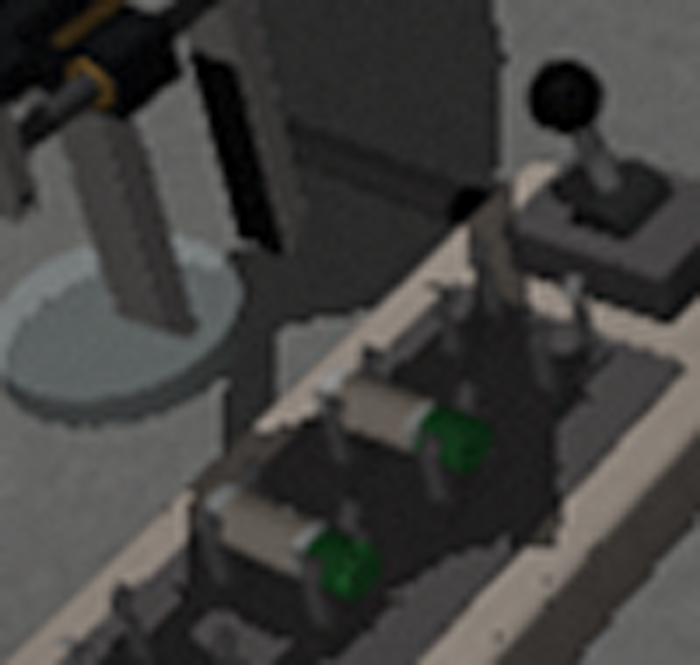

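View pics/t33.png

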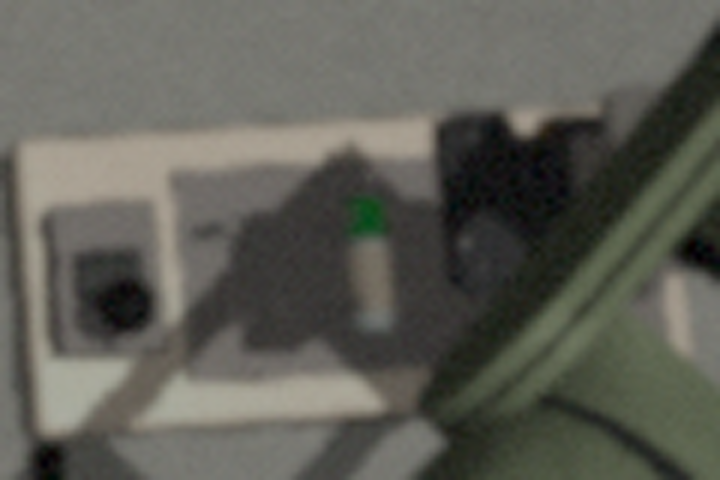

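```bash
python3 - <<'E'
from plan import *
p=arm.get_image("scene");q=arm.get_image("top")
print(proj(p,mg(-.024,.15,.106)),"obs",(190.2,228.1)); print(proj(q,mg(-.024,.15,.106)),"obs",(350,249.8))
plan(mg(-.08,.15,.19),-85.53)
E
```

```text
[[188.18705334 228.4241979 ]] obs (190.2, 228.1)
[[350.21790906 252.96941415]] obs (350, 249.8)
grasp now [ 0.472  -0.3235  0.1894] head -85.66 tool z [-0.003  0.003 -1.   ] | shift [ -8.05 -17.82   0.03] turn -0.13 j6 0.74 f [ 0.3 -0.4  0.5] op 0.0358 t 36.55
```

step_arm --series '[-1,-3,0,0,0,-2.5,-6.5,0,0,0,-4,-10,0,0,0,-6,-13.5,0,0,0,-7.5,-16.5,0,0,0,-8,-17.8,0,0,0,-8,-17.8,2,0,0,-8,-17.8,4,0,0,-8,-17.8,6,0,0,-8,-17.8,7.5,0,0,-8,-17.8,7.5,0,0,-8,-17.8,7.5,0,0]'

```text
t: 37.55
eef_pos: [0.3794, -0.153, 0.1938]
eef_rot: [-3.137, -0.119, 0.004]
ft_force: [-0.1, -0.5, -0.8]
opening: 0.0001
```

```bash
python3 - <<'E'
from plan import *
p=arm.get_image("scene");save(p,"s34.png",(140,180,240,270),7);
p=arm.get_image("top");save(p,"t34.png",(310,210,420,290),6)
plan(mg(0.003,.15,.114),-85.53)
E
```

```text
grasp now [ 0.3806 -0.1538  0.1176] head -85.66 tool z [ 0.001 -0.001 -1.   ] | shift [ 8.11 -0.19  0.36] turn -0.13 j6 0.9 f [-0.1 -0.9 -0.2] op 0.0002 t 37.65
```

View pics/s34.png

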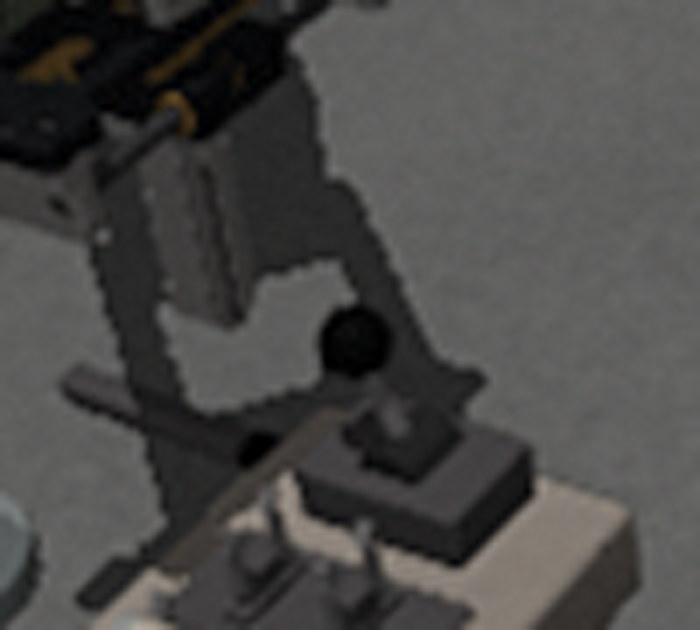

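View pics/t34.png

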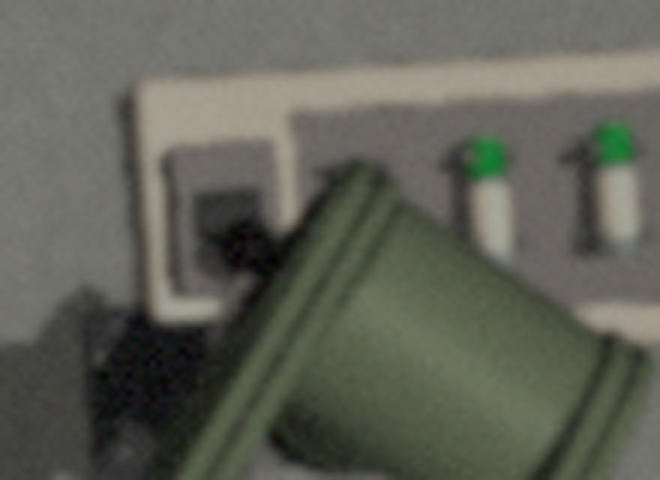

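step_arm --series '[0.8,-0.2,0.4,0,0,1.8,-0.2,0.4,0,0,2.8,-0.2,0.4,0,0,3.6,-0.2,0.4,0,0,4.4,-0.2,0.4,0,0,5.2,-0.2,0.4,0,0,6,-0.2,0.4,0,0,6.8,-0.2,0.4,0,0,7.4,-0.2,0.4,0,0,8,-0.2,0.4,0,0,8,-0.2,0.4,0,0]'

```text
t: 38.57
eef_pos: [0.46, -0.1449, 0.1905]
eef_rot: [-3.139, -0.12, 0.001]
ft_force: [0.5, 1.0, -0.6]
opening: 0.0004
```

```bash
python3 - <<'E'
from plan import *
p=arm.get_image("scene");save(p,"s35.png",(140,180,240,270),7);
plan(mg(0.003,.15,.114),-85.53)
for th in(-.5,.3,.4,.5,.6): print(th,((proj(p,mg(.05*np.sin(th),.15,.062+.05*np.cos(th)))[0]-[140,180]+.5)*7).round())
E
```

```text
grasp now [ 0.46   -0.1449  0.1126] head -85.64 tool z [-0.  0. -1.] | shift [ 0.13  0.09 -0.14] turn -0.11 j6 1.01 f [-0.   0.2 -0.2] op 0.0003 t 38.62
-0.5 [341. 343.]
0.3 [431. 364.]
0.4 [443. 371.]
0.5 [454. 380.]
0.6 [465. 389.]
```

View pics/s35.png

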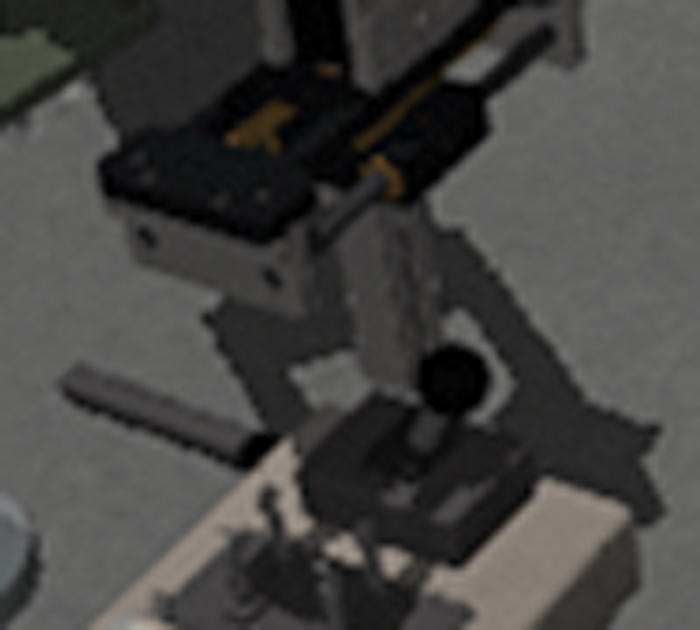

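step_arm --series '[0.2,0,0,0,0,0.4,0,0,0,0,0.6,0,0,0,0,0.7,0,0,0,0,0.7,0,0,0,0]'

```text
t: 39.03
eef_pos: [0.462, -0.1448, 0.1905]
eef_rot: [-3.139, -0.121, 0.021]
ft_force: [-15.4, -2.0, 9.4]
opening: 0.0003
```

```bash
python3 - <<'E'
from plan import *
p=arm.get_image("scene");save(p,"s36.png",(140,180,240,270),7);
plan(mg(0.003,.15,.114),-85.53)
E
```

```text
grasp now [ 0.4609 -0.1448  0.1125] head -85.6 tool z [-0.013  0.    -1.   ] | shift [-0.08  0.09 -0.15] turn -0.07 j6 1.02 f [-16.4  -2.4  10.8] op 0.0006 t 39.08
```

View pics/s36.png

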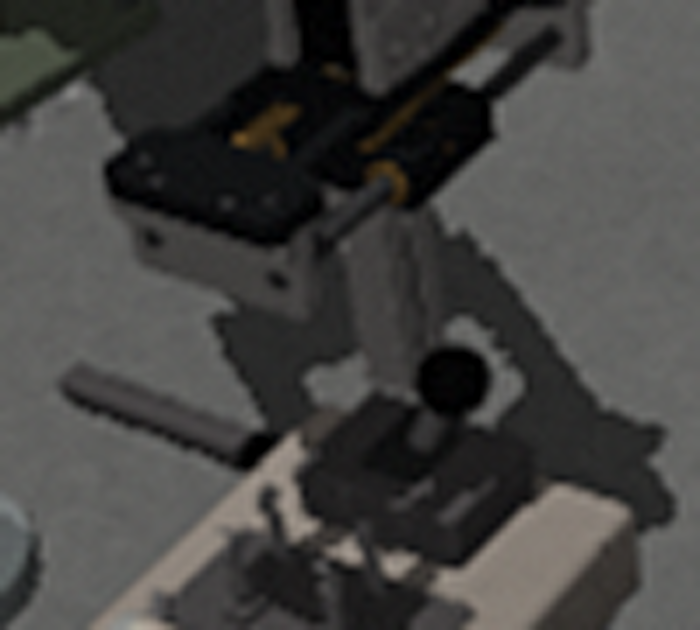

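step_arm --series '[-0.7,0,0,0,0,-1.5,0,0,0,0,-3,0,0,0,0,-4.5,0,0,0,0,-5,0,-2,0,0,-5,0,-5,0,0,-5,0,-8,0,0,-5,0,-8,0,0,-5,0,-8,0,0]'

```text
t: 39.83
eef_pos: [0.418, -0.1491, 0.2735]
eef_rot: [3.136, 0.119, 0.01]
ft_force: [-0.6, 0.5, -0.1]
opening: 0.0008
```

```bash
python3 - <<'E'
from plan import *
p=arm.get_image("scene");save(p,"s37.png",(100,180,240,310),5);save(p,"s37b.png",(230,130,390,260),5)
p=arm.get_image("top");save(p,"t37.png",(130,150,290,290),4.5)
plan(mg(0.003,.15,.114),-85.53)
E
```

```text
grasp now [ 0.4164 -0.1481  0.1925] head -85.66 tool z [ 0.  0. -1.] | shift [4.5  0.1  7.85] turn -0.13 j6 0.96 f [ 0.4 -0.3  0. ] op 0.0004 t 39.93
```

View pics/s37.png

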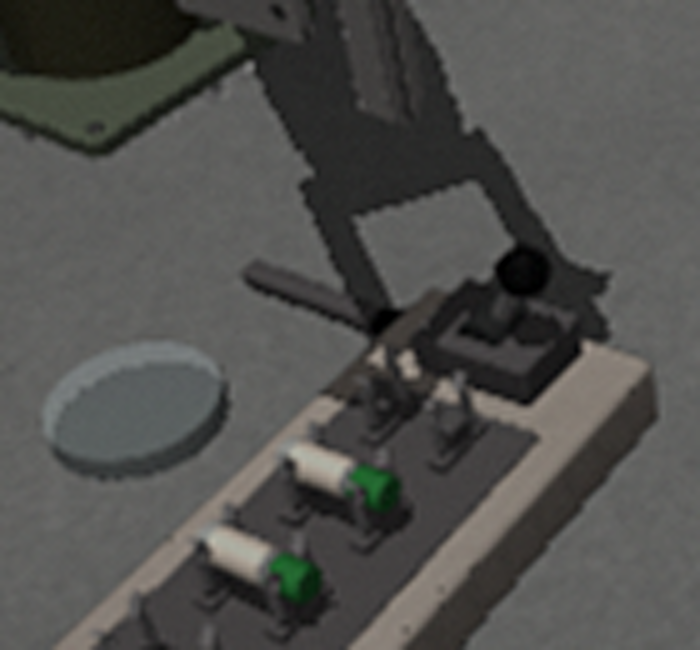

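View pics/s37b.png

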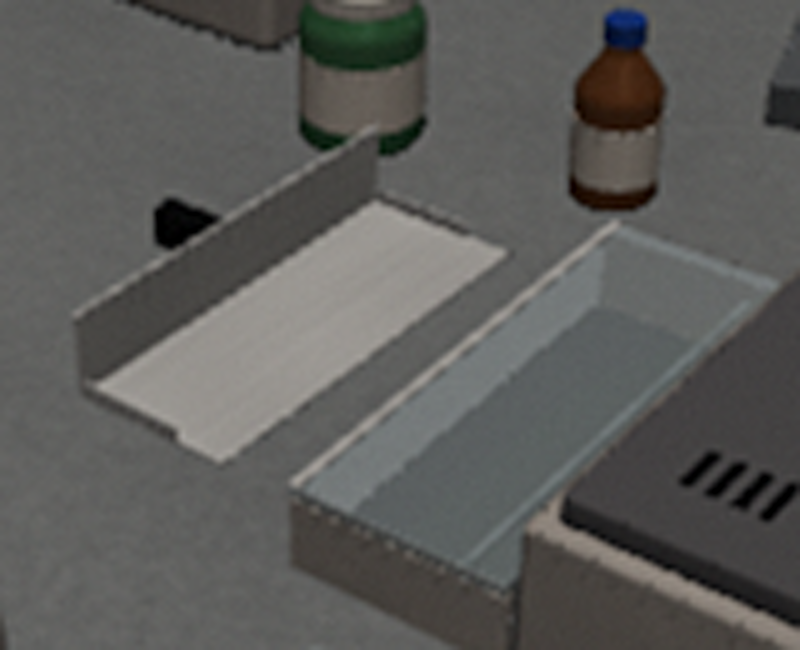

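View pics/t37.png

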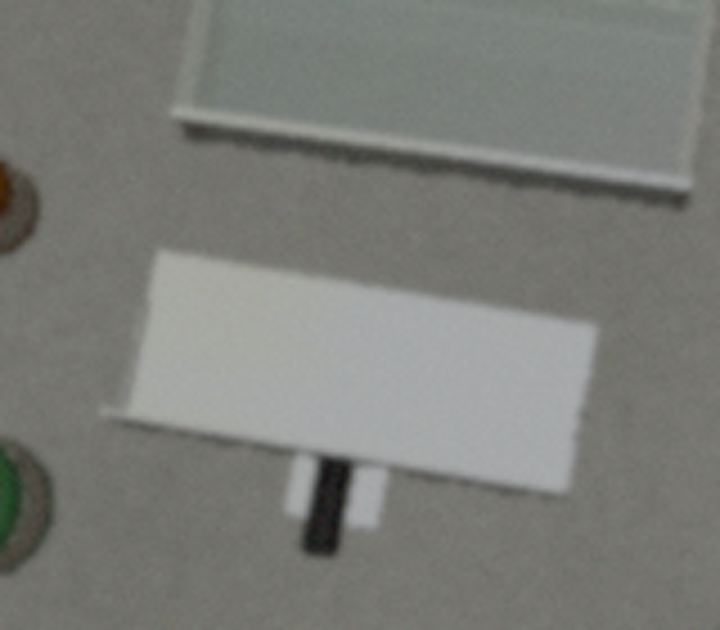

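```bash
python3 - <<'E'
from fit import *
from plan import *
top=arm.get_image("top");sc=arm.get_image("scene");t=un((130,150),4.5);u=un((230,130),5)
q=fit([(top,[(t(156,250),(.11,.145,0)),(t(598,325),(.11,-.145,0)),(t(103,410),(0,.145,.058)),(t(568,493),(0,-.145,.058))]),(sc,[(u(378,127),(0,.145,.058)),(u(75,318),(0,-.145,.058)),(u(222,464),(.11,-.145,0)),(u(507,252),(.11,.145,0))])],[.42,.24,-.15])
print(q,np.degrees(q[2])); g=T(q,[(-.034,0,.032)])[0];print("grip",g)
h=np.degrees(q[2])
plan((g[0],g[1],.17),90+h)
plan((g[0],g[1],.17),-90+h)
E
```

```text
[[0.4, 0.2], [-0.0, -0.2], [-0.8, -0.2], [-0.6, -1.2], [-0.7, -0.1], [-0.3, -0.2], [-0.5, 0.5], [0.0, 0.5]]
[ 0.44188448  0.24922919 -0.15093886] -8.648159775630994
grip [0.40827105 0.25434165 0.032     ]
grasp now [ 0.4158 -0.1478  0.1915] head -85.66 tool z [-0.002  0.001 -1.   ] | shift [  2.29 -40.16   2.21] turn -167.01 j6 0.96 f [ 0.3 -0.7 -0.1] op 0.0004 t 40.03
grasp now [ 0.4158 -0.1478  0.1915] head -85.66 tool z [-0.002  0.001 -1.   ] | shift [  2.29 -40.16   2.21] turn 12.99 j6 0.96 f [ 0.3 -0.7 -0.1] op 0.0004 t 40.03
```

step_arm --series '[0.1,-3,0,1,4,0.3,-7,0,3,4,0.5,-11,0,5,4,0.8,-15,0,7,4,1,-19,0,9,4,1.3,-23,0,11,4,1.5,-27,0,13,4,1.8,-31,0,13,4,2,-35,1,13,4,2.2,-38,2,13,4,2.3,-40,3,13,4,2.3,-40.1,4,13,4]'

```text
t: 41.03
eef_pos: [0.4081, 0.2562, 0.2291]
eef_rot: [-3.133, 0.23, 0.003]
ft_force: [-0.4, -0.3, -0.2]
opening: 0.0402
```

step_arm --series '[0,0,2,0,4,0,0,4,0,4,0,0,4,0,4,0,0,4,0,4]'

```text
t: 41.37
eef_pos: [0.4079, 0.252, 0.189]
eef_rot: [3.13, -0.238, -0.007]
ft_force: [0.6, 0.5, 0.9]
opening: 0.0399
```

```bash
python3 - <<'E'
from plan import *
plan((.4083,.2543,.031),-98.65)
p=arm.get_image("scene");save(p,"s38.png",(210,100,350,240),5)
E
```

```text
grasp now [0.4075 0.2518 0.111 ] head -98.69 tool z [-0.005 -0.002 -1.   ] | shift [ 0.04 -0.26  8.  ] turn -0.04 j6 2.1 f [0.6 0.5 0.9] op 0.0399 t 41.37
```

View pics/s38.png

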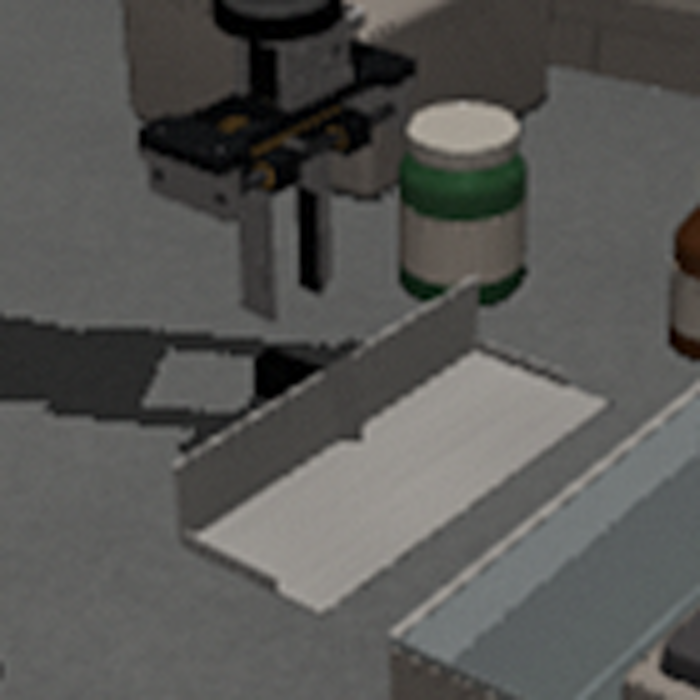

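step_arm --series '[0,-0.2,2,0,4,0,-0.2,4,0,4,0,-0.2,6,0,4,0,-0.2,7.5,0,4,0,-0.2,8,0,4,0,-0.2,8,0,4,0,-0.2,8,0,0,0,-0.2,8,0,0,0,-0.2,8,0,0,0,-0.2,8,0,0,0,-0.2,8,0,0,0,-0.2,8,0,0]'

```text
t: 42.42
eef_pos: [0.4105, 0.2554, 0.1123]
eef_rot: [-3.132, 0.237, -0.004]
ft_force: [-1.3, -1.4, 5.7]
opening: 0.0199
```

```bash
python3 - <<'E'
from plan import *
plan(lg(-.16),-97.16)
E
```

```text
grasp now [0.4106 0.2554 0.0343] head -98.65 tool z [ 0.002  0.    -1.   ] | shift [6.81 3.05 0.34] turn -1.49 j6 2.1 f [-1.3 -1.4  5.7] op 0.0199 t 42.42
```

step_arm --series '[0.6,0.3,0,-0.3,0,1.4,0.6,0,-0.6,0,2.2,1,0,-0.9,0,3.1,1.4,0,-1.2,0,4,1.8,0,-1.5,0,4.9,2.2,0,-1.5,0,5.8,2.6,0,-1.5,0,6.5,2.9,0,-1.5,0,6.8,3,0,-1.5,0,6.8,3,0,-1.5,0,6.8,3,0,-1.5,0]'

```text
t: 43.33
eef_pos: [0.4725, 0.216, 0.1123]
eef_rot: [-3.134, 0.196, -0.0]
ft_force: [-3.4, 0.6, 7.9]
opening: 0.0197
```

```bash
python3 - <<'E'
from plan import *
plan(lg(-.034),-97.16)
p=arm.get_image("top");save(p,"t39.png",(140,120,290,270),4)
p=arm.get_image("scene");save(p,"s39.png",(230,130,390,260),5)
E
```

```text
grasp now [0.4725 0.2161 0.0343] head -97.15 tool z [ 0.     0.001 -1.   ] | shift [12.69  0.1   0.33] turn 0.01 j6 1.96 f [-3.4  0.6  7.9] op 0.0197 t 43.33
```

View pics/t39.png

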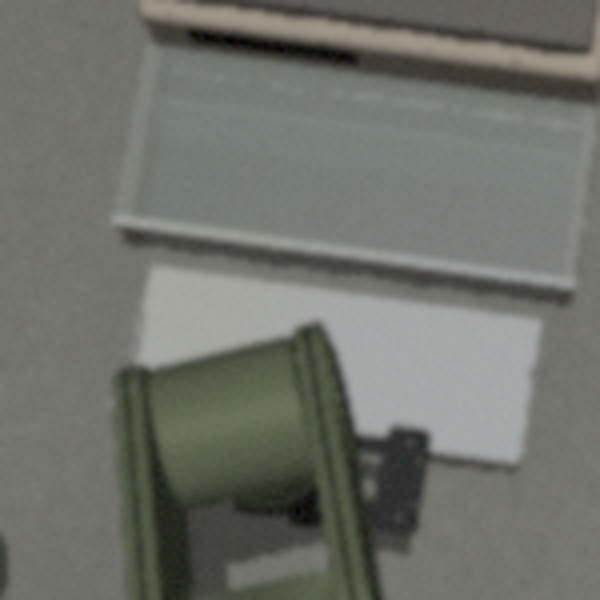

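View pics/s39.png

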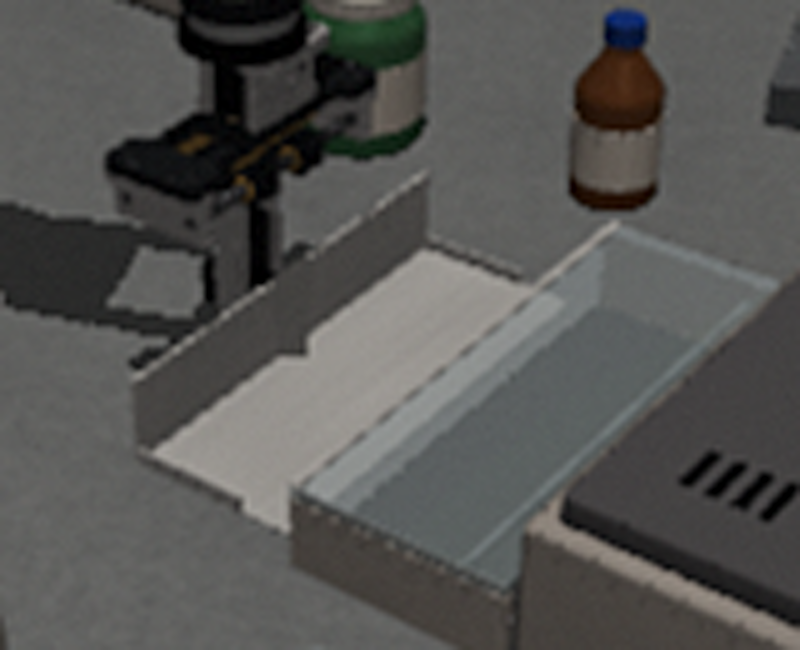

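```bash
python3 - <<'E'
from fit import *
from plan import *
p=arm.get_image("top");u=un((140,120),4)
for n,uv,z in(("bladeL",(150,266),0),("bladeR",(543,320),0),("ledL",(114,220),.056),("ledR",(574,287),.056)): print(n,inl(ray(p,u(*uv),z)))
E
```

```text
bladeL [-0.02    0.1462]
bladeR [-0.0193 -0.1457]
ledL [-0.0009  0.164 ]
ledR [-0.0031 -0.1653]
```

step_arm --series '[0.5,0,0,0,0,1.3,0,0,0,0,2.2,0,0,0,0,3.2,0,0,0,0,4.2,0,0,0,0,5.2,0,0,0,0,6.2,0,0,0,0,7.2,0,0,0,0,8.2,0,0,0,0,9.1,0,0,0,0,9.9,0,0,0,0,10.5,0,0,0,0]'

```text
t: 44.48
eef_pos: [0.5751, 0.203, 0.1122]
eef_rot: [-3.135, 0.196, 0.008]
ft_force: [-9.0, 1.3, 12.4]
opening: 0.0199
```

step_arm --series '[0.4,0,0,0,0,0.8,0,0,0,0,1.2,0,0,0,0,1.5,0,0,0,0,1.7,0,0,0,0,1.9,0,0,0,0,1.9,0,0,0,0]'

```text
t: 45.07
eef_pos: [0.5939, 0.2006, 0.1122]
eef_rot: [-3.135, 0.196, 0.007]
ft_force: [-6.8, 2.0, 9.9]
opening: 0.0198
```

```bash
python3 - <<'E'
from plan import *
plan(lg(-.034),-97.16)
p=arm.get_image("top");save(p,"t40.png",(140,120,290,270),4)
p=arm.get_image("scene");save(p,"s40.png",(230,130,390,260),5)
E
```

```text
grasp now [0.5936 0.2007 0.0342] head -97.14 tool z [-0.004  0.001 -1.   ] | shift [0.45 0.08 0.32] turn 0.02 j6 1.88 f [-6.8  2.   9.9] op 0.0198 t 45.07
```

View pics/s40.png

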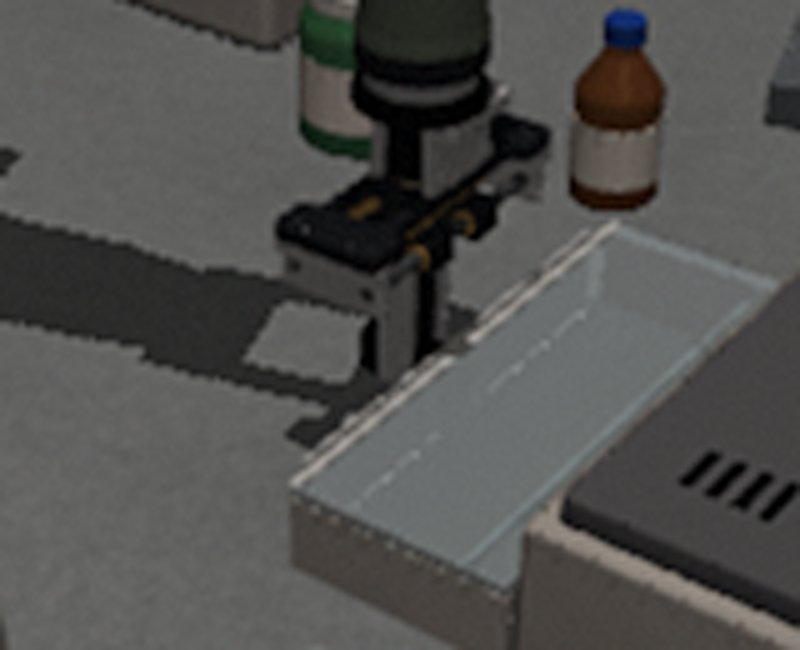

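View pics/t40.png

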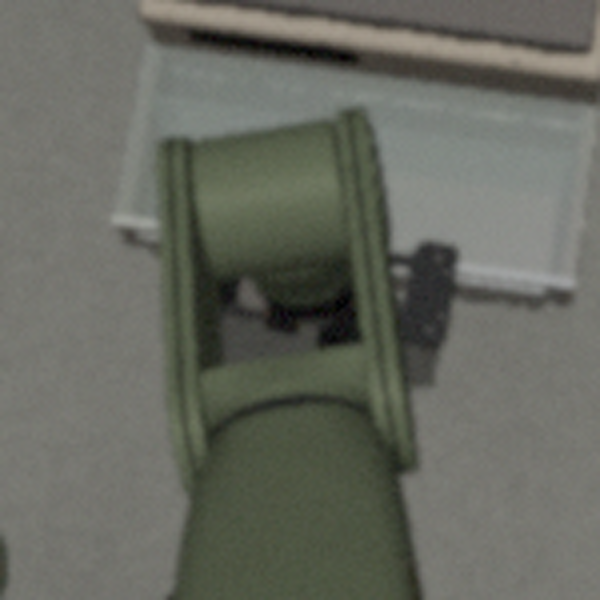

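step_arm --series '[0.1,0,0,0,0,0.2,0,0,0,0,0.3,0,0,0,0,0.4,0,0,0,0,0.5,0,0,0,0,0.6,0,0,0,0,0.6,0,0,0,0]'

```text
t: 45.75
eef_pos: [0.598, 0.2003, 0.1122]
eef_rot: [-3.135, 0.195, 0.014]
ft_force: [-11.8, 1.3, 14.2]
opening: 0.0197
```

```bash
python3 - <<'E'
from plan import *
plan(lg(-.034),-97.16)
p=arm.get_image("scene");save(p,"s41.png",(280,165,370,235),8)
E
```

```text
grasp now [0.5973 0.2003 0.0342] head -97.13 tool z [-0.009  0.001 -1.   ] | shift [0.04 0.1  0.32] turn 0.03 j6 1.88 f [-11.8   1.3  14.2] op 0.0197 t 45.75
```

View pics/s41.png

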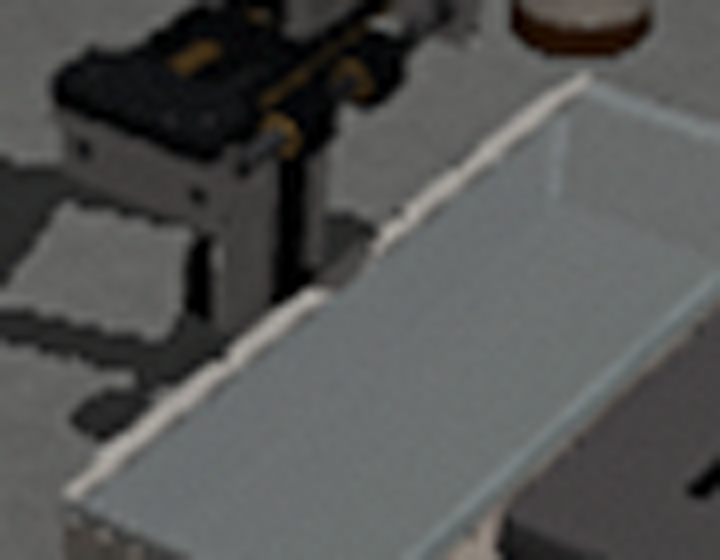

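step_arm --series '[-0.2,0,0,0,0,-0.2,0,0,0,3,-0.2,0,0,0,4,-0.2,0,0,0,4,-0.2,0,0,0,4,-0.2,0,-2,0,4,-0.2,0,-5,0,4,-0.2,0,-9,0,4,-0.2,0,-13,0,4,-2,0,-16,0,4,-5,0,-18,0,4,-8,0,-18,0,4]'

```text
t: 46.8
eef_pos: [0.5245, 0.2095, 0.2972]
eef_rot: [-3.132, 0.198, -0.018]
ft_force: [-0.6, 0.3, 0.5]
opening: 0.0398
```

step_arm --series '[-4,0,0,0,4,-8,0,0,0,4,-11,0,0,0,4,-12,0,0,0,4,-12,0,0,0,4,-12,0,0,0,4,-12,0,0,0,4]'

```text
t: 47.38
eef_pos: [0.4045, 0.2239, 0.2914]
eef_rot: [-3.135, 0.197, -0.003]
ft_force: [-0.8, 0.2, 1.0]
opening: 0.0399
```

```bash
python3 - <<'E'
from plan import *
plan(lg(-.034),-97.16)
p=arm.get_image("top");save(p,"t42.png",(140,120,290,270),4);save(p,"t42f.png")
p=arm.get_image("scene");save(p,"s42.png",(230,130,390,260),5);save(p,"s42m.png",(100,200,240,320),5)
E
```

```text
grasp now [0.4046 0.2239 0.2134] head -97.2 tool z [ 0.002  0.    -1.   ] | shift [19.5   0.03 18.27] turn -0.04 j6 2.01 f [-0.8  0.2  1. ] op 0.0399 t 47.38
```

View pics/s42.png

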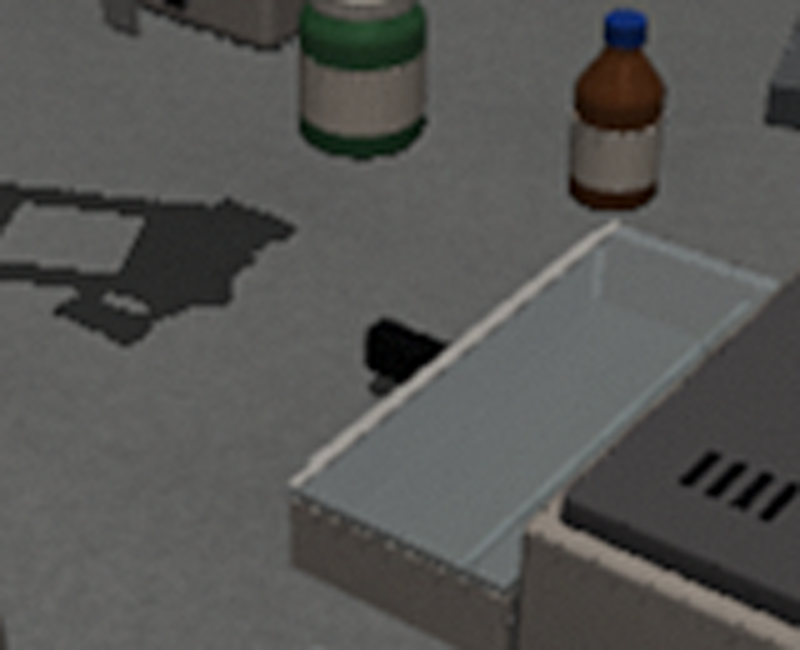

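View pics/t42.png

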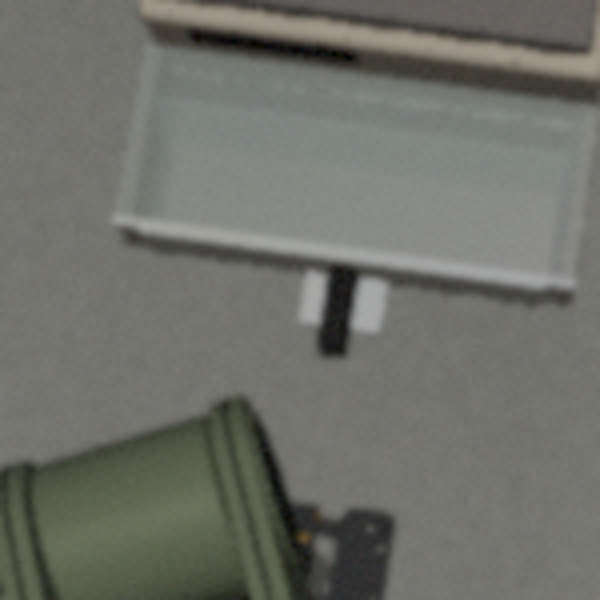

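View pics/s42m.png

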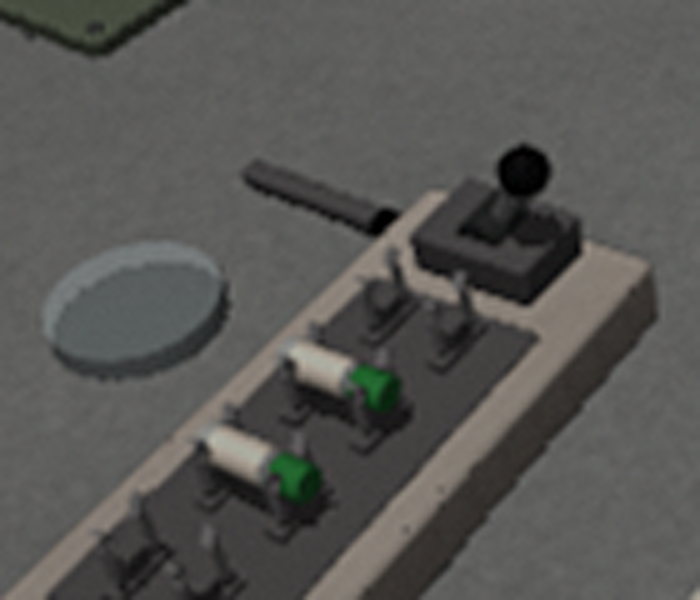

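View pics/t42f.png

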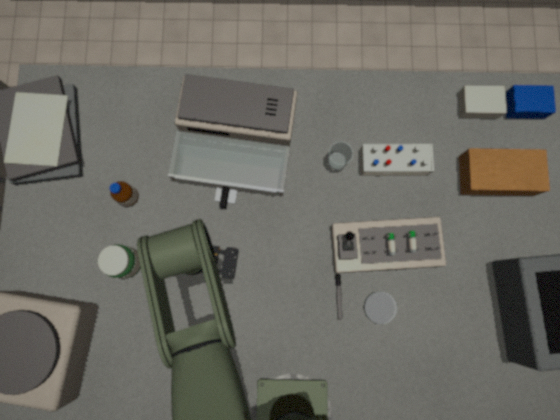

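```bash
python3 - <<'E'
from fit import *
from plan import *
p=arm.get_image("top");u=un((140,120),4)
print(inl(ray(p,u(333,355),.045)), inl(ray(p,u(344,268),.045)))
p=arm.get_image("scene")
for y in(.029,-.029): print(y,[((proj(p,mg(x,y,.066))[0]-[100,200]+.5)*5).round().tolist() for x in(.03,-.03)])
print(((proj(p,mg(.05*np.sin(.5),.15,.062+.05*np.cos(.5)))[0]-[100,200]+.5)*5).round())
E
```

```text
[-0.0733 -0.0034] [-0.0102 -0.0012]
0.029 [[392.0, 397.0], [288.0, 357.0]]
-0.029 [[309.0, 483.0], [202.0, 439.0]]
[524. 171.]
```

```bash
python3 -c "
from bench import arm
print(arm.job_done())"
```

```text
the job is handed in; nothing more can be done
None
```

I've handed the job in at about 47 s of the 210 s allowed. By my last pictures everything is in place, but no verdict was reported.

- **Tubes:** Only two were there. I scooped both out from under the ledge, but they rolled off the blade's front edge onto the bench just in front of it. I picked both up from there. One lay too close to the ledge, so I first gripped it by its ends, about 24 mm outside the front edge, and dragged it clear.
- **Clips:** The tubes are in clip1 and clip2. I pressed each down with 25–28 N until it stopped moving. In the last picture the ends lie within about 2 pixels of where seated tubes should show.
- **Switch:** I pushed the lever over to its end stop (about 15 N, no further movement). The ball shows where the fully-on position should be.
- **Scoop:** It was knocked a few centimetres aside earlier in the run, so I measured it again before putting it away. It lies straight (within about 0.02 rad) and centred (within about 4 mm).
- **Scoop measurements that disagree:** The gripper reading puts the plate about 3 mm short of the ledge and the top camera 6–8 mm. Force rose at the end of the push as if it had touched. All three are inside the 15 mm limit.
- **Other things:** The last pictures show nothing else on the bench visibly moved. The arm is clear of everything.

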